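# Prise open a clock-kit case and load it in layers

## Task

Use the thin steel blade to prise up the lid of the fitted clock-kit case and swing the lid open, then lay the blade back on the bench clear of the case. Load the case in layers: first every pinecone weight on the bench, each lying flat in a nest of its own on the floor of the case, then the leaf pendulum across the weights in its four-post seat with its rod lying in the bird saddle's channel, and last the cuckoo bird, standing on the saddle over the rod. Finally shut the lid fully, and leave the mallet and the wax tin where they are.

Things in the scene. Friction and masses are not known exactly. Their poses are not given: they have to be found in the camera images.
- case: Fixed wooden case base, 260 (x) x 150 (y) x 50 mm high; origin: centre of its underside, on the bench; z up. Walls 6 mm, inner floor at z 6. Lid hinged along the +y side, pry gap in the middle of the -y side. Upright posts (18 mm in x, at |y| 26 to 36 mm; tops at z 44, the pair at x +63 to +81 at z 64) part the three weight nests; fingers fit between them beside a weight.
- nest1 (a point): Floor centre of the first weight nest (case x -78, y 0, z 6 mm). All three are alike, for a weight lying along the case's y: 42 mm wide between the posts, 96 mm long between low end bars (20 mm high); 26 mm free between neighbouring weights.
- nest2 (a point): Floor centre of the middle weight nest (case x -18, y 0, z 6 mm).
- nest3 (a point): Floor centre of the third weight nest (case x +42, y 0, z 6 mm).
- leaf_seat (a point): Centre of the pendulum's seat (case x -18, y 0, z 44 mm): the leaf's 60 x 72 mm middle rests on the tops of the four posts round the middle nest, with 4 mm play inside stops 8 mm high. The pendulum's origin belongs here, its rod along the case's +x.
- saddle (a point): Centre of the bird saddle (case x +100, y 0, z 56 mm): tops of two blocks, case x +86 to +118, |y| 13 to 36 mm; between them a channel 26 mm wide where the pendulum's rod (top at z 52) lies. Stops 8 mm higher round it leave the bird 4 to 5 mm play. The bird's origin belongs here.
- lid (a joint): Lid angle in rad: 0 shut, 1.5 fully open (stop). Hollow cover 260 x 150 x 67 mm, 0.12 kg, top 117 mm above the bench when shut. Hinge axis along the case's x; the -y side rises. Stiff hinge (0.16 N m friction) holds the lid at any angle; about 2 N at the lip moves it. Open, it stands upright beyond the case's +y side, up to 216 mm above the bench.
- lip (a point): The lid's pry lip: bar 80 (x) x 16 (y) x 8 mm jutting from the middle of the lid's front (-y) face; origin: bar centre, 158 mm from the hinge; lid shut: 60 mm above the bench, underside 56, axes as the case's. A ledge of the base below it (top at 46 mm) leaves a gap 10 mm high, 16 mm deep, for the blade, not for fingers. Lid open: the lip points up and can be pushed from behind.
- lid_hinge (a point): Middle of the lid's hinge axis (case x 0, y +75, z 50 mm).
- pry: Prising blade, loose, 0.1 kg: beech handle 90 x 18 wide x 22 mm high, flat steel blade 67 x 18 x 3 mm straight ahead of it. Origin: underside of the handle, 18 mm behind its front end; x points to the blade's tip, z up; handle from x -72 to +18 mm, blade to x +85 mm, its mid-plane 11 mm above the origin.
- pry_tip (a point): Middle of the blade's tip edge.
- weight1: Cast-iron pinecone weight, dull bronze, about 0.28 kg, may be absent: lies on its flat back, long axis y (brass loop at +y), 34 mm wide (x), 34 mm high, from y -37 to +40 mm, the last 11 mm the thin loop; sides upright to z 20. Origin: middle of the underside. All alike; any nest, either way round.
- weight2: Cast-iron pinecone weight, dull bronze, about 0.28 kg, may be absent: lies on its flat back, long axis y (brass loop at +y), 34 mm wide (x), 34 mm high, from y -37 to +40 mm, the last 11 mm the thin loop; sides upright to z 20. Origin: middle of the underside. All alike; any nest, either way round.
- weight3: Cast-iron pinecone weight, dull bronze, about 0.28 kg, may be absent: lies on its flat back, long axis y (brass loop at +y), 34 mm wide (x), 34 mm high, from y -37 to +40 mm, the last 11 mm the thin loop; sides upright to z 20. Origin: middle of the underside. All alike; any nest, either way round.
- pendulum: Walnut leaf pendulum, 0.12 kg, lying flat: leaf 8 mm thick, x -50 to +50 mm (middle 60 mm of it 72 mm wide, ends 44 mm), rod 8 x 8 mm from the leaf to x +130 mm; raised grip boss on the leaf's middle, 16 (x) x 30 mm (y), from z 8 to 24. Origin: underside of the leaf's middle, x along the rod, z up.
- rod_end (a point): Far end of the pendulum's rod (x +130, z +4 mm of the pendulum).
- bird: Pale linden cuckoo bird on a flat foot 28 (x) x 70 (y) x 10 mm, 0.06 kg, 48 mm high: body 24 mm wide (x), y -28 to +22, z 10 to 36 mm, head at +y. Origin: centre of its underside, z up. It stands on the saddle with its long y axis along the case's y, either way round, bridging the rod.
- mallet: Boxwood mallet lying beyond the work, 0.35 kg: head 90 mm long, 52 mm across, handle 140 mm; bystander, leave alone. Origin: underside of the head.
- waxtin: Round metal wax tin, 68 mm across, 45 mm high, beyond the work; bystander, leave alone. Origin: centre of underside.
Mind the look-alikes: they are no part of the job. There is more than one size of the pry; the job needs the middle-sized.

How it is judged:
By the outcome, as a careful person would: the job done as asked, in the order asked, and still so for the second after the job is handed in, with the robot touching nothing.
Of weight1, weight2, weight3 only 1 to 3 are there at a start; the rules pass over those that are not, and their reading is None.
At some moment in a run one of weight1, weight2, weight3, pendulum, bird may be knocked a few centimetres aside while the robot is not near it.
Once in a run the grip may slacken for a moment while it holds something.
It also fails if it takes over 210 s, if anything falls off the work surface, if the arm or the gripper's body presses on something with over 40 N, if the wrist force passes 120 N, or if a joint passes its speed limit or range.

## Robot

A 7-joint arm with a two-finger parallel gripper is mounted at the origin on the work surface. World frame = base frame: x ahead of the robot, y to its left, z up, the work surface at z = 0. Lengths are in m, angles in rad, forces in N, time in s.
With the tool pointing down it reaches from about 0.4 to 0.85 m from the base axis. Payload 10.4 kg.
Tool frame: the origin (TCP) lies midway between the tips of the shut fingers; the grasp point (between the pads) lies 19 mm behind it; z points along the fingers, y is the line along which they close (so a half turn about z gives the same grasp; the last joint's range is limited). The gripper opens to 87 mm and grips with 3 to 60 N. Pads are 19 mm wide; open, the fingers measure 117 mm over their backs; the gripper's body (75 mm by 190 mm) begins 51 mm behind the grasp point.
Start: joints at [1.154, 0.332, -0.065, 1.46, 0.022, 1.35, -0.088], TCP at [0.24, -0.577, 0.223] pointing down, gripper open.
Joint ranges: [-2.6, 2.6], [-0.5, 2.12], [-1.47, 1.34], [0.16, 2.42], [-1.27, 4.41], [0.06, 2.06], [-2.6, 2.6]. Speed limits (rad/s): [2.22, 2.22, 2.79, 2.79, 3.14, 3.14, 3.14].

## Interface

Orientations are given as a unit quaternion [x, y, z, w].
In Python, from bench import sensors, eyes, order gives the robot as it stands.
- The arm moves only by the tool arm_command, never from a script. Its argument "steps" is a list of rows, each an object with "rot": the turn, a rotation vector about the world's x, y, z in degrees, a list of three; "slide": the shift along the world's x, y, z in m, a list of three; "grip": the opening, from 0 (shut) to 1 (fully open). A call has exactly 8 rows; each row shifts and turns the commanded pose from where the row before left it; what a row does not reach is not made up. A row lasts 1/8 s, in which the tool goes at most 62.5 mm and 10.7 degrees, less where a joint would pass 70% of its speed; a pose out of reach is approached as far as the arm can. A call with a gripper value outside its range is refused whole. The fingers move at their own pace and stop on an object; "newtons" is the grip in N (left out, the last holds). Time passes only in rows, so rows that do not move let the fingers close, or fill a call up. It gives the time, the measured TCP pose, the force, the opening and the grip force at its end, in the units of the state.
- sensors.read_state(): the state, without advancing time (a new reading comes with each control period).
- eyes.camera(name): name is "scene" or "top"; returns a dict with "pixels" (400x640x3 uint8, red, green, blue), "intrinsics" (3x3 intrinsics, pixels), "pose" (4x4, takes a point from camera to world coordinates). Camera axes: x right, y down, z forward; pixel columns grow to the right and rows downward; lengths in m; the calibration is good to about 2 mm. A picture is of the moment at which its call begins. There is no depth.
- order.close_job(): hands the job in; it is judged then, once.
Trained networks look in a picture, given as the dict that the camera call returned (one of the last four; its "shot" number tells which), for a name from the list of things; names that differ only in an ending like _2 or _b are one class to them, and where a whole thing is asked for, a point or a joint stands for the part that bears it (a point fixed in the world has none). Each returns a list of dicts, best first, with "conf" (0 to 1); they miss things now and then, are a little off and sometimes report something else, mostly with a low value. They report only what shows in the picture. A call takes as long as a camera call. They do not tell look-alikes from the thing itself.
- eyes.look_for(name, picture): "bbox" ([left, top, right, bottom] in pixels, round what is visible of it).
The state is a dict: "time": time; "joint_positions": joint angles; "joint_vel": joint speeds; "joint_torque": joint torques, N m; "ee_pos": TCP position; "eef_rot": TCP orientation; "ft_force": force on the tool from outside, world axes, zero at the start; "torque": the same for the moment, N m; "width": finger opening in m; "grip_force": force on a finger pad.
Only numpy, scipy, OpenCV 4.12 (cv2) and the standard library are available. Lean on these libraries where they do the work, as an engineer would, in place of code of your own. Each camera call takes 0.05 s, during which the arm holds its last target. There are 200 camera calls.

## Working session

There is one attempt and no reset: what is moved stays moved. The work goes in short steps, Python scripts to look and compute and a tool call to move; the robot and the scene stay as the last step left them, time stands still between calls to the robot, and variables do not carry over. Pictures are saved under pics/ and viewed, at most 14 in all, crops included, and the job is handed in when it is done.

Besides the shell and the picture viewer there is one more tool, called after ">>>" by a JSON object that holds its "op" and its "data". arm_command: Moves the arm, as the interface text tells. Its arguments: {"type":"object","properties":{"steps":{"type":"array","items":{"type":"object","properties":{"rot":{"type":"array","items":{"type":"number"}},"slide":{"type":"array","items":{"type":"number"}},"grip":{"type":"number"}}}},"newtons":{"type":"number"}},"required":["steps"]}

```bash
ls; mkdir -p pics; python3 - <<'E'
from bench import sensors, eyes, order
import cv2,json
for n in("scene","top"):
    p=eyes.camera(n); cv2.imwrite(f"pics/{n}0.png",p["pixels"][:,:,::-1])
    print(n,p["intrinsics"],p["pose"])
    for k in("case","pry","weight1","pendulum","bird","mallet","waxtin","lip"):
        print(k,[([round(v) for v in d["bbox"]],round(d["conf"],2)) for d in eyes.look_for(k,p)])
print(sensors.read_state())
E
```

```text
pics
scene [[480.21729923   0.         323.74232712]
 [  0.         480.21729923 196.44090816]
 [  0.           0.           1.        ]] [[-0.86298874  0.27402496 -0.42445347  1.07060442]
 [ 0.50492407  0.43889076 -0.74325405  0.96112453]
 [-0.01738146 -0.85573665 -0.51711958  0.78877804]
 [ 0.          0.          0.          1.        ]]
case [([293, 208, 417, 315], 0.82)]
pry [([432, 222, 493, 273], 0.6), ([290, 210, 324, 243], 0.55), ([263, 171, 313, 188], 0.33)]
weight1 []
pendulum [([263, 172, 314, 190], 0.56)]
bird [([231, 179, 245, 201], 0.52)]
mallet [([169, 209, 239, 242], 0.75), ([292, 207, 418, 317], 0.21)]
waxtin [([229, 236, 255, 266], 0.7), ([290, 211, 416, 316], 0.54)]
lip [([291, 206, 418, 300], 0.83)]
top [[404.15408498   0.         323.33810777]
 [  0.         404.15408498 200.62605317]
 [  0.           0.           1.        ]] [[ 0.00828413 -0.98651611  0.16345442  0.34604837]
 [-0.99992318 -0.00666521  0.01045034 -0.03581929]
 [-0.00921997 -0.16352843 -0.98649554  0.99038742]
 [ 0.          0.          0.          1.        ]]
case [([191, 114, 270, 235], 0.72)
[... 425 characters left out ...]
5439431,  0.3321806 , -0.06470242,  1.46009572,  0.02158892,
        1.34991376, -0.08847577]), 'joint_vel': array([ 1.31465796e-03,  5.58011430e-05,  3.67290002e-04,  9.42670275e-04,
        1.25664281e-04,  1.45619493e-04, -1.50088650e-03]), 'joint_torque': array([ 7.59748254e-04, -6.23025656e+01,  2.52125569e-02, -3.90122902e+01,
       -6.10386045e-02,  3.15799448e-02,  2.89895127e-05]), 'ee_pos': array([ 0.23984272, -0.57716926,  0.2225897 ]), 'eef_rot': array([9.80674880e-01, 1.95644517e-01, 2.42336709e-05, 4.37950163e-05]), 'ft_force': array([-0.99748533,  0.0913082 ,  0.81530343]), 'torque': array([0.05788997, 0.01558762, 0.04652311]), 'grip_force': 0.0, 'width': 0.08760541557438666}
```

```bash
python3 - <<'E'
import cv2
a=cv2.imread("pics/top0.png")[40:340,120:500]; cv2.imwrite("pics/top0c.png",cv2.resize(a,(760,600),interpolation=cv2.INTER_CUBIC))
E
```

```text
(no output)
```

View pics/top0c.png

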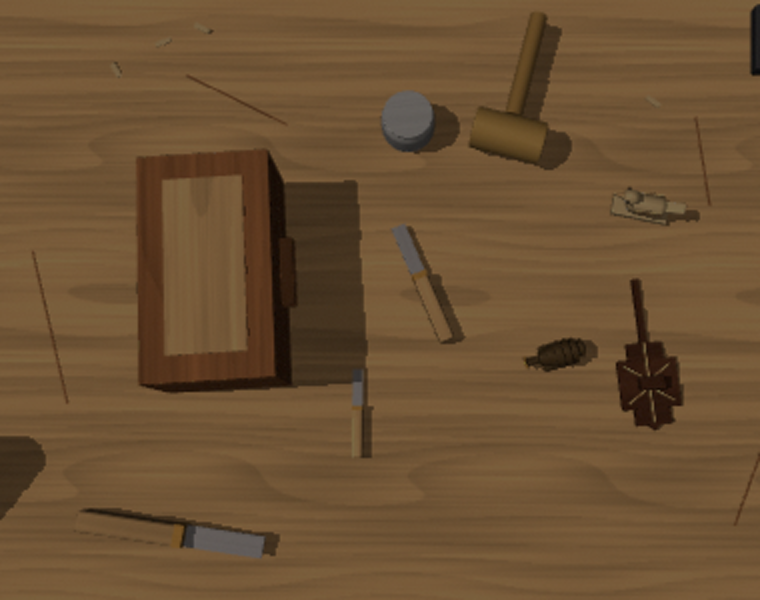

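View pics/scene0.png

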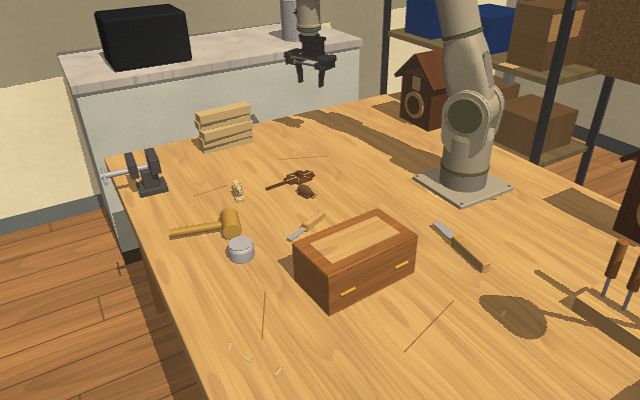

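The top view (crop) shows these things. The case is at (215,270), with its lip on the right (290,270), i.e. towards world -y. Pry candidates:
- large: crop (170,535), image (205,307)
- medium: crop (425,285), image (332,182)
- small: crop (358,412), image (299,246)

There is one weight (image 400,217), a pendulum (445,220) and a bird (447,143). I choose the pry at (332,182), about 150 mm long, and will check it in a close crop.

```bash
cat > h.py <<'E'
import numpy as np, cv2
from bench import sensors, eyes, order
def un(p,uv,z):
    uv=np.atleast_2d(uv).astype(float); K=p["intrinsics"]; T=np.array(p["pose"])
    d=np.c_[uv,np.ones(len(uv))]@np.linalg.inv(K).T@T[:3,:3].T
    return T[:3,3]+d*((z-T[2,3])/d[:,2])[:,None]
def proj(p,X):
    T=np.array(p["pose"]); c=(np.atleast_2d(X)-T[:3,3])@T[:3,:3]; q=c@np.array(p["intrinsics"]).T
    return q[:,:2]/q[:,2:]
def crop(p,x0,y0,x1,y1,s): 
    im=cv2.resize(p["pixels"][y0:y1,x0:x1,::-1],None,fx=s,fy=s,interpolation=cv2.INTER_CUBIC)
    im=cv2.convertScaleAbs(im,alpha=1.7)
    for x in range(x0,x1,10): cv2.putText(im,str(x),((x-x0)*s,10),0,.35,(0,255,255)); cv2.line(im,((x-x0)*s,12),((x-x0)*s,18),(0,255,255))
    for y in range(y0,y1,10): cv2.putText(im,str(y),(0,(y-y0)*s+4),0,.35,(0,255,255)); cv2.line(im,(24,(y-y0)*s),(30,(y-y0)*s),(0,255,255))
    return im
def hcat(*ims):
    H=max(i.shape[0] for i in ims)
    return np.hstack([cv2.copyMakeBorder(i,0,H-i.shape[0],0,4,cv2.BORDER_CONSTANT) for i in ims])
E
python3 - <<'E'
from h import *
p=eyes.camera("top")
cv2.imwrite("pics/z1.png",hcat(crop(p,310,150,355,215,8),crop(p,185,110,275,240,4)))
cv2.imwrite("pics/z2.png",hcat(crop(p,375,130,470,260,4),cv2.resize(p["pixels"][:,440:,::-1],None,fx=1.3,fy=1.3)))
E
```

```text
(no output)
```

View pics/z1.png

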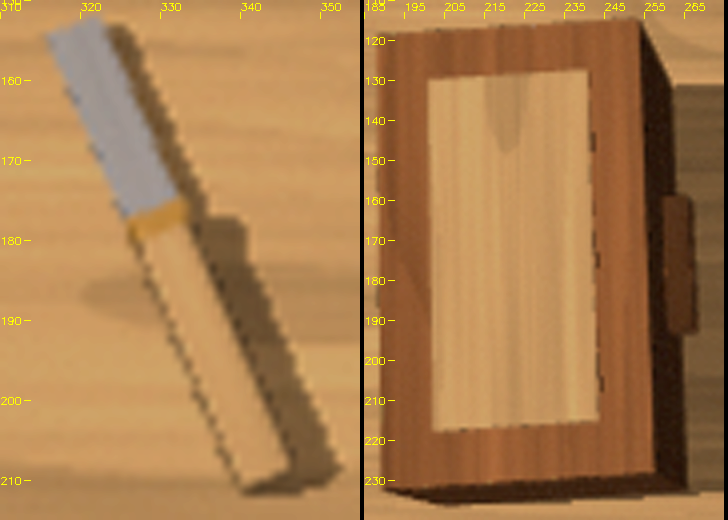

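View pics/z2.png

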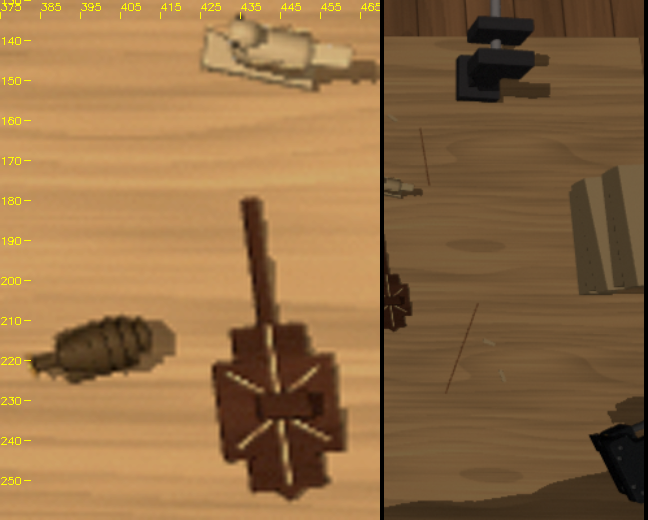

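The crop confirms the medium pry: steel blade and beech handle, tip at (318.4,153.2), handle rear at (343,209.5). The lid top corners are (188.5,118), (253.5,114.5), (257.7,228) and (190.2,232). The weight runs from its loop at (384,220) to its nose at about (412,214). The pendulum's rod end is at (437,180) and its leaf end at (447,253). The bird lies at (445,145).

```bash
python3 - <<'E'
from h import *
from scipy.optimize import least_squares
p=eyes.camera("top")
np.set_printoptions(precision=4,suppress=True)
uv=np.array([[188.5,118],[253.5,114.5],[257.7,228],[190.2,232]])
W=np.array([[130,75],[130,-75],[-130,-75],[-130,75]])/1e3
def X(v,z): 
    c,s=np.cos(v[2]),np.sin(v[2]); return np.c_[W@np.array([[c,s],[-s,c]])+v[:2],np.full(4,z)]
r=least_squares(lambda v:(proj(p,X(v,.117))-uv).ravel(),[.45,.2,0])
print("case",r.x,np.degrees(r.x[2]),r.fun)
t=un(p,[318.4,153.2],.0125)[0]; b=un(p,[342.8,209.5],.022)[0]; f=un(p,[329.7,177],.0125)[0]
d=t-b;print("pry",t,f,b,np.hypot(*d[:2]),np.degrees(np.arctan2(d[1],d[0])))
v=r.x;c,s=np.cos(v[2]),np.sin(v[2])
print("lip px",proj(p,[[v[0]+s*.083,v[1]-c*.083,.064]]))
for n,a,bb,z in(("wt",[383,221],[412,213],.015),("pend",[437,180],[447.5,253.5],.008),("bird",[426,144],[461,146],.01)):
    A,B=un(p,[a,bb],z);print(n,A,B,np.linalg.norm(A-B),np.degrees(np.arctan2(*(A-B)[1::-1])))
E
```

```text
case [0.5543 0.1982 0.0719] 4.117561141746537 [-0.2608  0.2794  0.5655 -0.435   0.6151 -0.1679 -0.9076  0.2768]
pry [ 0.6283 -0.0121  0.0125] [ 0.5675 -0.0407  0.0125] [ 0.4851 -0.0728  0.022 ] 0.1555280345250136 22.976170703243653
lip px [[263.4397 174.7741]]
wt [ 0.4586 -0.1705  0.015 ] [ 0.4787 -0.2411  0.015 ] 0.0734475510785441 105.83896297112062
pend [ 0.5625 -0.3067  0.008 ] [ 0.382  -0.3251  0.008 ] 0.1815261310045394 5.81563802207968
bird [ 0.6544 -0.2821  0.01  ] [ 0.6496 -0.3694  0.01  ] 0.08749673219194787 86.89973247773415
```

>>> {"op": "arm_command", "data": {"steps": [{"slide": [0.02, 0.033, -0.006], "grip": 1}, {"slide": [0.02, 0.033, -0.006], "grip": 1}, {"slide": [0.02, 0.033, -0.006], "grip": 1}, {"slide": [0.02, 0.033, -0.006], "grip": 1}, {"slide": [0.02, 0.033, -0.006], "grip": 1}, {"slide": [0.02, 0.033, -0.006], "grip": 1}, {"slide": [0.02, 0.033, -0.006], "grip": 1}, {"slide": [0.02, 0.033, -0.006], "grip": 1}]}}

```text
schema error: expected keys rot, slide, grip
```

>>> {"op": "arm_command", "data": {"steps": [{"slide": [0.02, 0.033, -0.006], "grip": 1}, {"slide": [0.02, 0.033, -0.006], "grip": 1}, {"slide": [0.02, 0.033, -0.006], "grip": 1}, {"slide": [0.02, 0.033, -0.006], "grip": 1}, {"slide": [0.02, 0.033, -0.006], "grip": 1}, {"slide": [0.02, 0.033, -0.006], "grip": 1}, {"slide": [0.02, 0.033, -0.006], "grip": 1}, {"slide": [0.0137, 0.03, -0.006], "grip": 0.5}]}}

```text
schema error: expected keys rot, slide, grip
```

>>> {"op": "arm_command", "data": {"steps": [{"rot": [0, 0, 0], "slide": [0.02, 0.033, -0.006], "grip": 1}, {"rot": [0, 0, 0], "slide": [0.02, 0.033, -0.006], "grip": 1}, {"rot": [0, 0, 0], "slide": [0.02, 0.033, -0.006], "grip": 1}, {"rot": [0, 0, 0], "slide": [0.02, 0.033, -0.006], "grip": 1}, {"rot": [0, 0, 0], "slide": [0.02, 0.033, -0.006], "grip": 1}, {"rot": [0, 0, 0], "slide": [0.02, 0.033, -0.006], "grip": 1}, {"rot": [0, 0, 0], "slide": [0.02, 0.033, -0.006], "grip": 1}, {"rot": [0, 0, 0], "slide": [0.02, 0.033, -0.006], "grip": 1}]}}

```text
time: 2.0
ee_pos: [0.4005, -0.3121, 0.1746]
eef_rot: [0.981, 0.196, 0.0, 0.0]
ft_force: [0.7, -0.2, 0.7]
width: 0.087
grip_force: 0.0
```

>>> {"op": "arm_command", "data": {"steps": [{"rot": [0, 0, 0], "slide": [0.02, 0.033, -0.006], "grip": 1}, {"rot": [0, 0, 0], "slide": [0.02, 0.033, -0.006], "grip": 1}, {"rot": [0, 0, 0], "slide": [0.02, 0.033, -0.006], "grip": 1}, {"rot": [0, 0, 0], "slide": [0.02, 0.033, -0.006], "grip": 1}, {"rot": [0, 0, 0], "slide": [0.02, 0.033, -0.006], "grip": 1}, {"rot": [0, 0, 0], "slide": [0.02, 0.033, -0.006], "grip": 1}, {"rot": [0, 0, 0], "slide": [0.02, 0.033, -0.006], "grip": 1}, {"rot": [0, 0, 0], "slide": [0.0137, 0.038, -0.006], "grip": 0.6}]}}

```text
time: 3.0
ee_pos: [0.5543, -0.0434, 0.1264]
eef_rot: [0.981, 0.195, 0.0, 0.0]
ft_force: [0.7, -0.5, -1.0]
width: 0.0827
grip_force: 0.0
```

>>> {"op": "arm_command", "data": {"steps": [{"rot": [0, 0, 0], "slide": [0, 0, -0.03], "grip": 0.6}, {"rot": [0, 0, 0], "slide": [0, 0, -0.03], "grip": 0.6}, {"rot": [0, 0, 0], "slide": [0, 0, -0.03], "grip": 0.6}, {"rot": [0, 0, 0], "slide": [0, 0, -0.02], "grip": 0.6}, {"rot": [0, 0, 0], "slide": [0, 0, -0.012], "grip": 0.6}, {"rot": [0, 0, 0], "slide": [0, 0, 0], "grip": 0}, {"rot": [0, 0, 0], "slide": [0, 0, 0], "grip": 0}, {"rot": [0, 0, 0], "slide": [0, 0, 0], "grip": 0}], "newtons": 20}}

```text
time: 4.0
ee_pos: [0.5542, -0.0443, 0.0055]
eef_rot: [0.981, 0.196, 0.001, 0.0]
ft_force: [0.9, -0.3, 0.2]
width: 0.0302
grip_force: 0.0
```

>>> {"op": "arm_command", "data": {"steps": [{"rot": [0, 0, 0], "slide": [0, 0, 0], "grip": 0}, {"rot": [0, 0, 0], "slide": [0, 0, 0], "grip": 0}, {"rot": [0, 0, 0], "slide": [0, 0, 0], "grip": 0}, {"rot": [0, 0, 0], "slide": [0, 0, 0], "grip": 0}, {"rot": [0, 0, 0], "slide": [0, 0, 0.01], "grip": 0}, {"rot": [0, 0, 0], "slide": [0, 0, 0.02], "grip": 0}, {"rot": [0, 0, 0], "slide": [0, 0, 0.02], "grip": 0}, {"rot": [0, 0, 0], "slide": [0, 0, 0], "grip": 0}], "newtons": 55}}

```text
time: 5.0
ee_pos: [0.5551, -0.0443, 0.0571]
eef_rot: [0.981, 0.196, 0.002, 0.001]
ft_force: [-0.8, -1.1, -1.3]
width: 0.0178
grip_force: 55.0
```

>>> {"op": "arm_command", "data": {"steps": [{"rot": [0, 0, 8.9], "slide": [0.002, 0.006, 0], "grip": 0}, {"rot": [0, 0, 8.9], "slide": [0.002, 0.006, 0], "grip": 0}, {"rot": [0, 0, 8.9], "slide": [0.002, 0.006, 0], "grip": 0}, {"rot": [0, 0, 8.9], "slide": [0.002, 0.006, 0], "grip": 0}, {"rot": [0, 0, 8.9], "slide": [0.002, 0.006, 0], "grip": 0}, {"rot": [0, 0, 8.9], "slide": [0.002, 0.006, 0], "grip": 0}, {"rot": [0, 0, 8.9], "slide": [0.001, 0.006, 0], "grip": 0}, {"rot": [0, 0, 9], "slide": [0, 0.006, 0], "grip": 0}]}}

```text
time: 6.0
ee_pos: [0.5663, 0.0039, 0.0542]
eef_rot: [0.681, 0.732, -0.0, -0.0]
ft_force: [0.5, 0.6, -1.0]
width: 0.0176
grip_force: 55.0
```

```bash
python3 - <<'E'
from h import *
p=eyes.camera("top");q=eyes.camera("scene")
s=sensors.read_state();print(s["ee_pos"],s["eef_rot"],s["width"])
cv2.imwrite("pics/z3.png",hcat(crop(p,220,130,320,240,5),crop(q,255,170,335,270,4)))
E
```

```text
[0.56619081 0.00446946 0.05419597] [ 6.81835769e-01  7.31505174e-01  3.92934188e-05 -4.04694000e-04] 0.01740445869735449
```

View pics/z3.png

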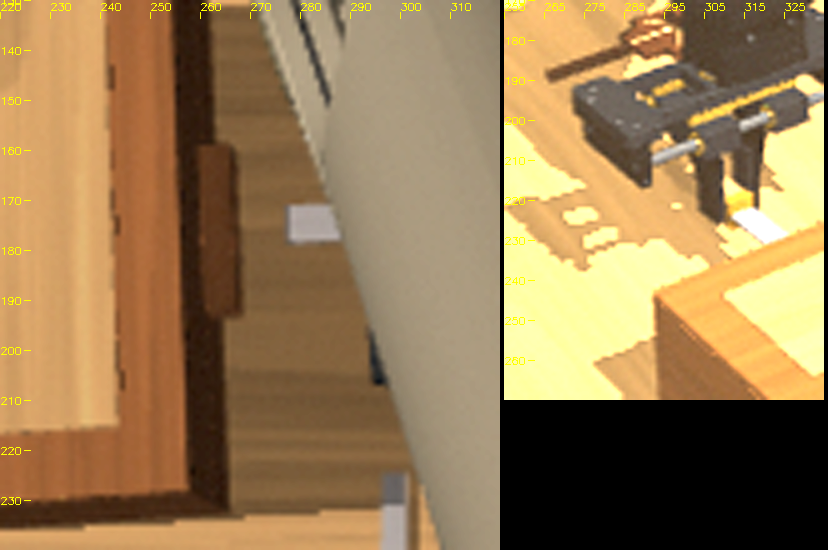

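The tip edge is at (277.4,174.8) and the lip centre at about (264,176), so the blade is aligned with the gap. I'll lower it and insert.

>>> {"op": "arm_command", "data": {"steps": [{"rot": [0, 0, 0], "slide": [0.001, 0, -0.005], "grip": 0}, {"rot": [0, 0, 0], "slide": [0, 0, -0.0037], "grip": 0}, {"rot": [0, 0, 0], "slide": [0, 0.005, 0], "grip": 0}, {"rot": [0, 0, 0], "slide": [0, 0.006, 0], "grip": 0}, {"rot": [0, 0, 0], "slide": [-0.0005, 0.006, 0], "grip": 0}, {"rot": [0, 0, 0], "slide": [-0.0005, 0.006, 0], "grip": 0}, {"rot": [0, 0, 0], "slide": [-0.0005, 0.005, 0], "grip": 0}, {"rot": [0, 0, 0], "slide": [0, 0.004, 0], "grip": 0}]}}

```text
time: 7.1
ee_pos: [0.566, 0.0362, 0.0459]
eef_rot: [0.683, 0.731, 0.0, 0.0]
ft_force: [-0.9, -0.2, -1.7]
width: 0.0176
grip_force: 55.0
```

>>> {"op": "arm_command", "data": {"steps": [{"rot": [0, 0, 0], "slide": [0, 0.002, 0], "grip": 0}, {"rot": [0, 0, 0], "slide": [0, 0.001, 0], "grip": 0}, {"rot": [0, 0, 0], "slide": [0, 0, 0.003], "grip": 0}, {"rot": [0, 0, 0], "slide": [0, 0, 0.003], "grip": 0}, {"rot": [0, 0, 0], "slide": [0, 0, 0.003], "grip": 0}, {"rot": [0, 0, 0], "slide": [0, 0, 0.003], "grip": 0}, {"rot": [0, 0, 0], "slide": [0, 0, 0.003], "grip": 0}, {"rot": [0, 0, 0], "slide": [0, 0, 0.003], "grip": 0}]}}

```text
time: 8.1
ee_pos: [0.566, 0.0388, 0.0641]
eef_rot: [0.683, 0.731, 0.0, 0.0]
ft_force: [-0.5, 0.5, -2.4]
width: 0.0174
grip_force: 55.0
```

>>> {"op": "arm_command", "data": {"steps": [{"rot": [0, 0, 0], "slide": [0, 0, 0.004], "grip": 0}, {"rot": [0, 0, 0], "slide": [0, 0, 0.004], "grip": 0}, {"rot": [0, 0, 0], "slide": [0, 0, 0.004], "grip": 0}, {"rot": [0, 0, 0], "slide": [0, 0, 0.004], "grip": 0}, {"rot": [0, 0, 0], "slide": [0, 0, 0.004], "grip": 0}, {"rot": [0, 0, 0], "slide": [-0.001, 0.01, 0], "grip": 0}, {"rot": [0, 0, 0], "slide": [-0.001, 0.01, 0], "grip": 0}, {"rot": [0, 0, 0], "slide": [-0.001, 0.012, 0], "grip": 0}]}}

```text
time: 9.1
ee_pos: [0.564, 0.0651, 0.084]
eef_rot: [0.685, 0.729, -0.002, 0.003]
ft_force: [-0.5, -13.6, 3.7]
width: 0.0173
grip_force: 55.0
```

```bash
python3 - <<'E'
from h import *
q=eyes.camera("scene")
cv2.imwrite("pics/z4.png",cv2.resize(q["pixels"][150:330,240:440,::-1],None,fx=3,fy=3))
E
```

```text
(no output)
```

View pics/z4.png

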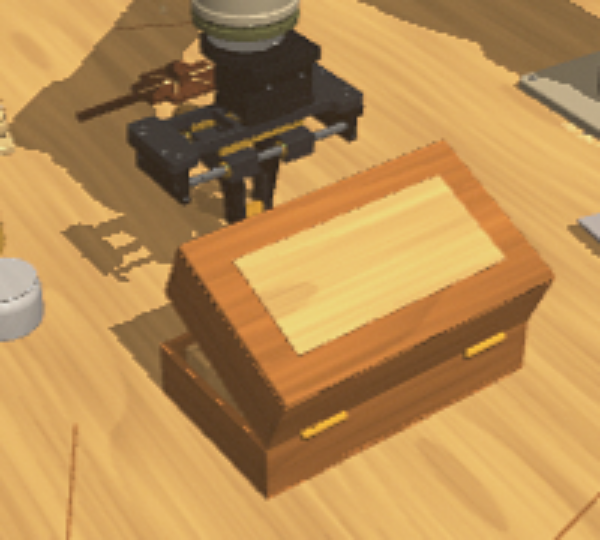

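The lid is up by roughly 20°, but the blade meets 14 N ahead of it. I'll back off a little and look from the top.

>>> {"op": "arm_command", "data": {"steps": [{"rot": [0, 0, 0], "slide": [0, -0.006, 0], "grip": 0}, {"rot": [0, 0, 0], "slide": [0, -0.006, 0], "grip": 0}, {"rot": [0, 0, 0], "slide": [0.001, -0.006, 0], "grip": 0}, {"rot": [0, 0, 0], "slide": [0, 0, 0], "grip": 0}, {"rot": [0, 0, 0], "slide": [0, 0, 0], "grip": 0}, {"rot": [0, 0, 0], "slide": [0, 0, 0], "grip": 0}, {"rot": [0, 0, 0], "slide": [0, 0, 0], "grip": 0}, {"rot": [0, 0, 0], "slide": [0, 0, 0], "grip": 0}]}}

```text
time: 10.15
ee_pos: [0.564, 0.0529, 0.0839]
eef_rot: [0.683, 0.731, 0.0, 0.0]
ft_force: [-0.6, 0.0, -1.7]
width: 0.0175
grip_force: 55.0
```

```bash
python3 - <<'E'
from h import *
p=eyes.camera("top")
print(eyes.look_for("pry",p))
cv2.imwrite("pics/z5.png",crop(p,190,110,320,230,5))
E
```

```text
[{'bbox': [157.6, 294.4, 252.3, 316.8], 'conf': 0.77}, {'bbox': [175.4, 108.3, 264.2, 237.3], 'conf': 0.21}]
```

View pics/z5.png

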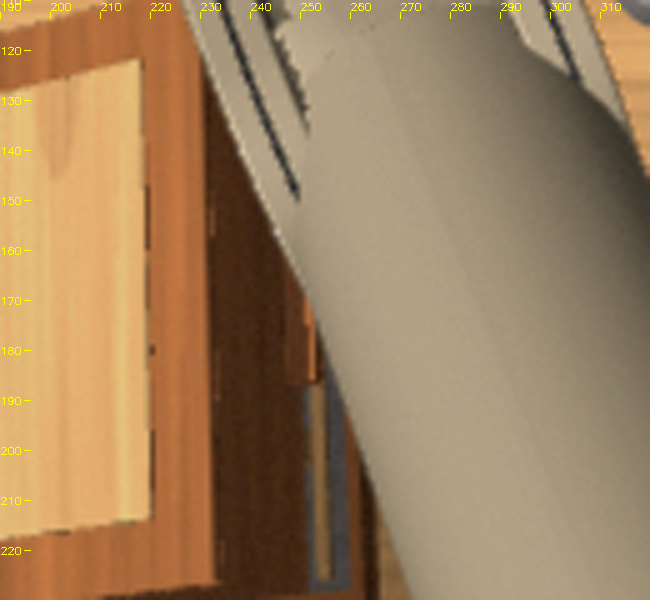

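```bash
python3 - <<'E'
from h import *
p=eyes.camera("top")
v=[.5543,.1982,.0719];c,s=np.cos(v[2]),np.sin(v[2])
def cw(x,y,z): return [v[0]+c*x-s*y,v[1]+s*x+c*y,z]
for d in range(10,45,5):
    t=np.radians(d);C,S=np.cos(t),np.sin(t)
    f=lambda x,a,b:cw(x,.075-a*C+b*S,.05+a*S+b*C)
    print(d,proj(p,[f(-.13,.15,.067),f(-.13,.15,0),f(-.04,.166,.006)]).round(1).tolist(), (f(0,.144,0)[2],.075-.144*C, .05+.158*S))
print(proj(p,[cw(-.13,-.075,.05),cw(-.13,-.069,.05),cw(0,-.069,.05),cw(-.04,-.091,.046)]).round(1))
E
```

```text
10 [[249.7, 227.1], [260.3, 229.6], [264.6, 189.6]] (np.float64(0.07500533758403796), np.float64(-0.06681231643375794), np.float64(0.077436412071375))
15 [[244.6, 226.8], [258.1, 229.2], [262.1, 188.5]] (np.float64(0.08726994249476298), np.float64(-0.06409331898562583), np.float64(0.09089340912619828))
20 [[238.9, 226.6], [255.4, 228.8], [258.9, 187.5]] (np.float64(0.0992509006388963), np.float64(-0.060315737393170796), np.float64(0.10403918264545567))
25 [[232.7, 226.4], [252.1, 228.4], [255.2, 186.5]] (np.float64(0.11085702969066072), np.float64(-0.055508321333277585), np.float64(0.11677368535503052))
30 [[226.1, 226.3], [248.3, 228.1], [250.8, 185.5]] (np.float64(0.12199999999999998), np.float64(-0.04970765814495917), np.float64(0.129))
35 [[219.2, 226.3], [244.0, 227.8], [245.9, 184.7]] (np.float64(0.1325950068345506), np.float64(-0.04295789437761481), np.float64(0.14062507694346527))
40 [[211.9, 226.4], [239.2, 227.5], [240.5, 183.9]] (np.float64(0.14256141579486165), np.float64(-0.03531039980913282), np.float64(0.15156044233047322))
[[263.1 230.6]
 [260.6 230.8]
 [258.5 176.5]
 [268.6 192.6]]
```

The lid stands at about 26° and holds, so it is prised up. Next I withdraw the blade and lay it clear at about (0.60,-0.08). Then I push the lip on round with shut fingers.

>>> {"op": "arm_command", "data": {"steps": [{"rot": [0, 0, 0], "slide": [0.001, -0.012, 0], "grip": 0}, {"rot": [0, 0, 0], "slide": [0.001, -0.014, 0], "grip": 0}, {"rot": [0, 0, 0], "slide": [0.001, -0.014, 0], "grip": 0}, {"rot": [0, 0, 0], "slide": [0.002, -0.02, 0], "grip": 0}, {"rot": [0, 0, 0], "slide": [0.007, -0.02, 0], "grip": 0}, {"rot": [0, 0, 0], "slide": [0.008, -0.02, 0], "grip": 0}, {"rot": [0, 0, 0], "slide": [0.008, -0.02, 0], "grip": 0}, {"rot": [0, 0, 0], "slide": [0.008, -0.013, 0], "grip": 0}]}}

```text
time: 11.3
ee_pos: [0.6006, -0.082, 0.0837]
eef_rot: [0.683, 0.73, -0.0, 0.0]
ft_force: [-0.0, 0.3, -1.8]
width: 0.0177
grip_force: 55.0
```

```bash
python3 - <<'E'
from h import *
p=eyes.camera("top");q=eyes.camera("scene")
for n in("pry","lip"):print([(x["bbox"],x["conf"]) for c in(p,q) for x in eyes.look_for(n,c)])
cv2.imwrite("pics/z6.png",hcat(crop(p,200,120,340,240,3),crop(q,240,150,340,270,3)))
E
```

```text
[([155.0, 294.0, 250.4, 318.6], 0.59), ([313.6, 152.2, 332.3, 157.5], 0.54), ([297.7, 223.6, 306.8, 270.0], 0.52), ([431.9, 180.6, 459.7, 244.2], 0.44), ([433.9, 220.1, 491.6, 272.1], 0.83), ([271.3, 191.3, 298.1, 204.8], 0.68), ([293.6, 196.8, 425.8, 317.7], 0.48), ([231.9, 178.7, 246.0, 201.1], 0.29)]
[([176.3, 106.2, 254.3, 237.1], 0.88), ([296.6, 194.9, 426.7, 298.7], 0.74), ([292.7, 201.5, 424.6, 314.6], 0.27)]
```

View pics/z6.png

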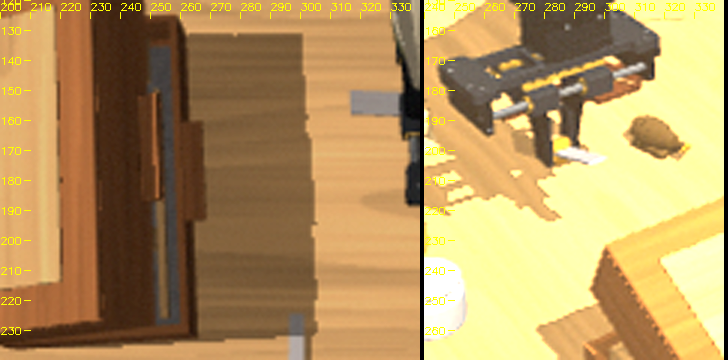

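The blade tip is at about (316,153.7). It slid back some 15–20 mm in the grip and lies roughly level, and the lid still holds at about 26°. I'll lay it down here.

>>> {"op": "arm_command", "data": {"steps": [{"rot": [0, 0, 0], "slide": [0, 0, -0.02], "grip": 0}, {"rot": [0, 0, 0], "slide": [0, 0, -0.02], "grip": 0}, {"rot": [0, 0, 0], "slide": [0, 0, -0.015], "grip": 0}, {"rot": [0, 0, 0], "slide": [0, 0, -0.01], "grip": 0}, {"rot": [0, 0, 0], "slide": [0, 0, -0.006], "grip": 0}, {"rot": [0, 0, 0], "slide": [0, 0, -0.003], "grip": 0}, {"rot": [0, 0, 0], "slide": [0, 0, 0], "grip": 0}, {"rot": [0, 0, 0], "slide": [0, 0, 0], "grip": 0}]}}

```text
time: 12.6
ee_pos: [0.6008, -0.0787, 0.0101]
eef_rot: [0.682, 0.731, 0.001, 0.0]
ft_force: [0.1, 4.1, 5.3]
width: 0.0176
grip_force: 55.0
```

>>> {"op": "arm_command", "data": {"steps": [{"rot": [0, 0, 0], "slide": [0, 0, -0.002], "grip": 0}, {"rot": [0, 0, 0], "slide": [0, 0, 0], "grip": 0.3}, {"rot": [0, 0, 0], "slide": [0, 0, 0], "grip": 0.4}, {"rot": [0, 0, 0], "slide": [0, 0, 0], "grip": 0.5}, {"rot": [0, 0, 0], "slide": [0, 0, 0], "grip": 0.5}, {"rot": [0, 0, 0], "slide": [0, 0, 0.02], "grip": 0.5}, {"rot": [0, 0, 0], "slide": [0, 0, 0.04], "grip": 0.5}, {"rot": [0, 0, 0], "slide": [0, 0, 0.04], "grip": 0.5}], "newtons": 20}}

```text
time: 13.6
ee_pos: [0.6002, -0.08, 0.1104]
eef_rot: [0.683, 0.731, 0.0, 0.0]
ft_force: [0.4, -0.2, 0.0]
width: 0.0436
grip_force: 0.0
```

>>> {"op": "arm_command", "data": {"steps": [{"rot": [0, 0, 0], "slide": [-0.005, 0.022, 0], "grip": 0}, {"rot": [0, 0, 0], "slide": [-0.005, 0.022, 0], "grip": 0}, {"rot": [0, 0, 0], "slide": [-0.005, 0.022, 0], "grip": 0}, {"rot": [0, 0, 0], "slide": [-0.005, 0.022, 0], "grip": 0}, {"rot": [0, 0, 0], "slide": [-0.005, 0.022, 0], "grip": 0}, {"rot": [0, 0, 0], "slide": [-0.005, 0.022, 0], "grip": 0}, {"rot": [0, 0, 0], "slide": [-0.005, 0.022, 0], "grip": 0}, {"rot": [0, 0, 0], "slide": [-0.004, 0.02, 0], "grip": 0}]}}

```text
time: 14.6
ee_pos: [0.5597, 0.0959, 0.1071]
eef_rot: [0.682, 0.731, -0.0, -0.001]
ft_force: [-0.6, 0.0, -0.4]
width: 0.0003
grip_force: 0.0
```

>>> {"op": "arm_command", "data": {"steps": [{"rot": [0, 0, 0], "slide": [0, 0.005, 0], "grip": 0}, {"rot": [0, 0, 0], "slide": [0, 0.005, 0], "grip": 0}, {"rot": [0, 0, 0], "slide": [-0.001, 0.005, 0.003], "grip": 0}, {"rot": [0, 0, 0], "slide": [0, 0.005, 0.003], "grip": 0}, {"rot": [0, 0, 0], "slide": [-0.001, 0.005, 0.004], "grip": 0}, {"rot": [0, 0, 0], "slide": [0, 0.005, 0.004], "grip": 0}, {"rot": [0, 0, 0], "slide": [-0.001, 0.005, 0.004], "grip": 0}, {"rot": [0, 0, 0], "slide": [0, 0.005, 0.004], "grip": 0}]}}

```text
time: 15.6
ee_pos: [0.5592, 0.1266, 0.1308]
eef_rot: [0.685, 0.728, -0.003, 0.003]
ft_force: [-3.9, -27.9, 16.1]
width: 0.0005
grip_force: 13.3
```

>>> {"op": "arm_command", "data": {"steps": [{"rot": [0, 0, 0], "slide": [0, -0.006, 0], "grip": 0}, {"rot": [0, 0, 0], "slide": [0.001, -0.006, 0], "grip": 0}, {"rot": [0, 0, 0], "slide": [0.001, -0.008, 0], "grip": 0}, {"rot": [0, 0, 0], "slide": [0, 0, 0], "grip": 0}, {"rot": [0, 0, 0], "slide": [0, 0, 0], "grip": 0}, {"rot": [0, 0, 0], "slide": [0, 0, 0], "grip": 0}, {"rot": [0, 0, 0], "slide": [0, 0, 0], "grip": 0}, {"rot": [0, 0, 0], "slide": [0, 0, 0], "grip": 0}]}}

```text
time: 16.6
ee_pos: [0.56, 0.114, 0.1299]
eef_rot: [0.683, 0.731, 0.0, 0.0]
ft_force: [-0.4, -0.3, 0.5]
width: 0.0004
grip_force: 0.0
```

```bash
python3 - <<'E'
from h import *
p=eyes.camera("top");q=eyes.camera("scene")
print(sensors.read_state()["ee_pos"])
cv2.imwrite("pics/z7.png",hcat(crop(p,180,105,280,240,4),crop(q,260,150,440,320,2)))
E
```

```text
[0.56001016 0.11389007 0.12986442]
```

View pics/z7.png

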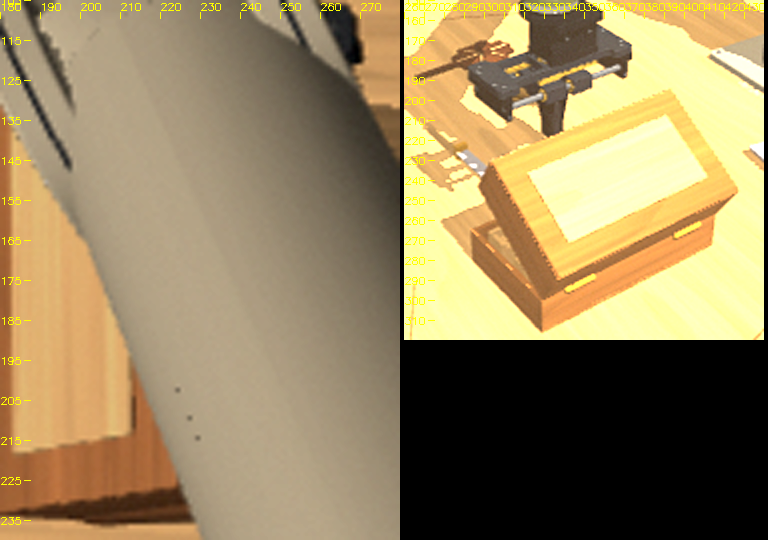

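```bash
cat >> h.py <<'E'
cx0,cy0,cyaw=.5543,.1982,.0719
def cw(x,y,z):
    c,s=np.cos(cyaw),np.sin(cyaw); return [cx0+c*x-s*y,cy0+s*x+c*y,z]
def lidpt(t,x,a,b):
    C,S=np.cos(t),np.sin(t); return cw(x,.075-a*C+b*S,.05+a*S+b*C)
def lidfit(q,pts,uv):
    from scipy.optimize import least_squares
    r=least_squares(lambda t:(proj(q,[lidpt(t[0],*k) for k in pts])-uv).ravel(),[.6])
    return np.degrees(r.x[0]),r.fun
E
python3 - <<'E'
from h import *
q=eyes.camera("scene")
print(lidfit(q,[(-.13,.15,.067),(.13,.15,.067),(.13,0,.067),(-.13,0,.067)],[[392,196],[299.5,241.5],[337,287.5],[425.5,245]]))
E
```

```text
(np.float64(27.03481775693529), array([ -2.46785247,  -1.5608791 ,   0.62257534, -11.39242886,
        -1.4433595 ,  -0.56449957,   0.30857405,  -1.8922211 ]))
```

>>> {"op": "arm_command", "data": {"steps": [{"rot": [0, 0, 0], "slide": [0, -0.005, 0], "grip": 0}, {"rot": [0, 0, 0], "slide": [0, 0, -0.016], "grip": 0}, {"rot": [0, 0, 0], "slide": [0, 0, -0.017], "grip": 0}, {"rot": [0, 0, 0], "slide": [0, 0.005, 0.002], "grip": 0}, {"rot": [0, 0, 0], "slide": [0, 0.004, 0.005], "grip": 0}, {"rot": [0, 0, 0], "slide": [-0.0005, 0.004, 0.005], "grip": 0}, {"rot": [0, 0, 0], "slide": [0, 0.004, 0.006], "grip": 0}, {"rot": [0, 0, 0], "slide": [-0.0005, 0.004, 0.006], "grip": 0}]}}

```text
time: 17.75
ee_pos: [0.5592, 0.1298, 0.1215]
eef_rot: [0.683, 0.73, 0.0, 0.0]
ft_force: [0.5, -1.3, -1.2]
width: 0.0006
grip_force: 0.6
```

>>> {"op": "arm_command", "data": {"steps": [{"rot": [0, 0, 0], "slide": [0, 0.003, 0.006], "grip": 0}, {"rot": [0, 0, 0], "slide": [0, 0.003, 0.006], "grip": 0}, {"rot": [0, 0, 0], "slide": [-0.001, 0.003, 0.005], "grip": 0}, {"rot": [0, 0, 0], "slide": [0, 0.004, 0.005], "grip": 0}, {"rot": [0, 0, 0], "slide": [-0.001, 0.004, 0.005], "grip": 0}, {"rot": [0, 0, 0], "slide": [0, 0.004, 0.005], "grip": 0}, {"rot": [0, 0, 0], "slide": [0, 0, 0], "grip": 0}, {"rot": [0, 0, 0], "slide": [0, 0, 0], "grip": 0}]}}

```text
time: 18.75
ee_pos: [0.557, 0.151, 0.1529]
eef_rot: [0.683, 0.731, 0.0, -0.0]
ft_force: [0.7, 0.2, 0.2]
width: 0.0004
grip_force: 0.0
```

```bash
python3 - <<'E'
from h import *
q=eyes.camera("scene")
cv2.imwrite("pics/z8.png",crop(q,270,150,440,320,3))
E
```

```text
(no output)
```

View pics/z8.png

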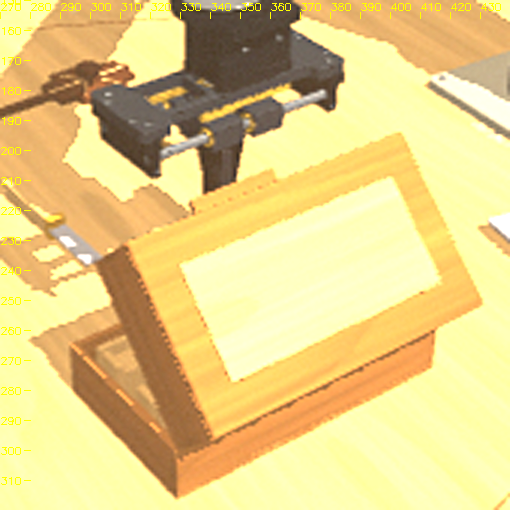

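The lid is at about 45–50° and moving freely with little force. I'll keep following the arc.

>>> {"op": "arm_command", "data": {"steps": [{"rot": [0, 0, 0], "slide": [0, 0.006, 0.004], "grip": 0}, {"rot": [0, 0, 0], "slide": [-0.001, 0.006, 0.004], "grip": 0}, {"rot": [0, 0, 0], "slide": [0, 0.006, 0.004], "grip": 0}, {"rot": [0, 0, 0], "slide": [-0.001, 0.006, 0.0035], "grip": 0}, {"rot": [0, 0, 0], "slide": [0, 0.006, 0.0035], "grip": 0}, {"rot": [0, 0, 0], "slide": [-0.001, 0.006, 0.0035], "grip": 0}, {"rot": [0, 0, 0], "slide": [0, 0.006, 0.0035], "grip": 0}, {"rot": [0, 0, 0], "slide": [-0.001, 0.006, 0.003], "grip": 0}]}}

```text
time: 19.8
ee_pos: [0.5529, 0.1994, 0.1819]
eef_rot: [0.683, 0.731, 0.0, -0.0]
ft_force: [0.6, -1.2, 0.3]
width: 0.0007
grip_force: 0.4
```

>>> {"op": "arm_command", "data": {"steps": [{"rot": [0, 0, 0], "slide": [0, 0.007, 0.003], "grip": 0}, {"rot": [0, 0, 0], "slide": [-0.001, 0.007, 0.002], "grip": 0}, {"rot": [0, 0, 0], "slide": [0, 0.007, 0.002], "grip": 0}, {"rot": [0, 0, 0], "slide": [-0.001, 0.007, 0.002], "grip": 0}, {"rot": [0, 0, 0], "slide": [0, 0.007, 0.002], "grip": 0}, {"rot": [0, 0, 0], "slide": [-0.001, 0.006, 0.001], "grip": 0}, {"rot": [0, 0, 0], "slide": [0, 0.005, 0.001], "grip": 0}, {"rot": [0, 0, 0], "slide": [-0.001, 0.005, 0], "grip": 0}]}}

```text
time: 20.8
ee_pos: [0.5491, 0.2501, 0.1949]
eef_rot: [0.683, 0.73, 0.0, 0.0]
ft_force: [0.4, -1.6, 0.9]
width: 0.0007
grip_force: 0.4
```

>>> {"op": "arm_command", "data": {"steps": [{"rot": [0, 0, 0], "slide": [0, 0.003, 0], "grip": 0}, {"rot": [0, 0, 0], "slide": [0, 0.003, 0], "grip": 0}, {"rot": [0, 0, 0], "slide": [0, 0.002, 0], "grip": 0}, {"rot": [0, 0, 0], "slide": [0, 0.002, 0], "grip": 0}, {"rot": [0, 0, 0], "slide": [0, 0, 0], "grip": 0}, {"rot": [0, 0, 0], "slide": [0, 0, 0], "grip": 0}, {"rot": [0, 0, 0], "slide": [0, 0, 0], "grip": 0}, {"rot": [0, 0, 0], "slide": [0, 0, 0], "grip": 0}]}}

```text
time: 21.8
ee_pos: [0.5491, 0.2547, 0.1946]
eef_rot: [0.684, 0.729, -0.004, 0.002]
ft_force: [-7.1, -18.4, 9.9]
width: 0.0004
grip_force: 9.0
```

>>> {"op": "arm_command", "data": {"steps": [{"rot": [0, 0, 0], "slide": [0, -0.03, 0], "grip": 0}, {"rot": [0, 0, 0], "slide": [0, -0.045, 0], "grip": 0}, {"rot": [0, 0, 0], "slide": [0, -0.045, 0], "grip": 0.5}, {"rot": [0, 0, 0], "slide": [0, -0.04, 0], "grip": 0.5}, {"rot": [0, 0, 0], "slide": [0, -0.04, 0], "grip": 0.5}, {"rot": [0, 0, 0], "slide": [0, 0, 0], "grip": 0.5}, {"rot": [0, 0, 0], "slide": [0, 0, 0], "grip": 0.5}, {"rot": [0, 0, 0], "slide": [0, 0, 0], "grip": 0.5}]}}

```text
time: 22.8
ee_pos: [0.5489, 0.0613, 0.195]
eef_rot: [0.682, 0.731, 0.0, -0.0]
ft_force: [-0.4, 0.2, -0.5]
width: 0.0423
grip_force: 0.0
```

```bash
python3 - <<'E'
from h import *
p=eyes.camera("top");q=eyes.camera("scene");print(sensors.read_state()["ee_pos"])
for n in("weight1","pendulum","bird","lip","pry"):
  for c,m in((p,"top"),(q,"scene")):
    print(n,m,[([round(v) for v in x["bbox"]],round(x["conf"],2)) for x in eyes.look_for(n,c)])
im=hcat(crop(p,370,125,475,265,3),crop(p,180,100,345,240,2),)
im2=crop(q,215,150,445,320,2)
H=max(im.shape[1],im2.shape[1]); f=lambda i:cv2.copyMakeBorder(i,0,0,0,H-i.shape[1],0)
cv2.imwrite("pics/z9.png",hcat(im)); cv2.imwrite("pics/full.png",p["pixels"][:,:,::-1])
cv2.imwrite("pics/z9.png",np.vstack([f(crop(p,370,125,475,265,4)[:,:420]),])) if 0 else None
a=crop(p,370,125,475,265,4); b=cv2.resize(crop(p,180,100,350,240,2),None,fx=1,fy=1)
r=np.vstack([cv2.copyMakeBorder(b,0,0,0,20,0),cv2.convertScaleAbs(cv2.resize(q["pixels"][140:300,265:445,::-1],(360,300)),alpha=1)])
cv2.imwrite("pics/z9.png",hcat(a,r)); print(hcat(a,r).shape)
E
```

```text
[0.54893377 0.06097953 0.19486557]
weight1 top [([366, 219, 398, 233], 0.89)]
weight1 scene [([309, 187, 326, 201], 0.74), ([268, 170, 316, 191], 0.32)]
pendulum top [([429, 180, 460, 257], 0.62)]
pendulum scene [([264, 174, 310, 189], 0.63)]
bird top [([426, 134, 464, 150], 0.95)]
bird scene [([230, 178, 244, 204], 0.7), ([271, 209, 303, 239], 0.58), ([170, 207, 242, 238], 0.35)]
lip top [([146, 104, 199, 238], 0.57)]
lip scene [([295, 203, 438, 316], 0.64), ([327, 201, 440, 316], 0.55)]
pry top [([317, 161, 380, 169], 0.84), ([160, 296, 253, 318], 0.82)]
pry scene [([272, 207, 305, 237], 0.64), ([437, 221, 492, 275], 0.6)]
(580, 788, 3)
```

View pics/z9.png

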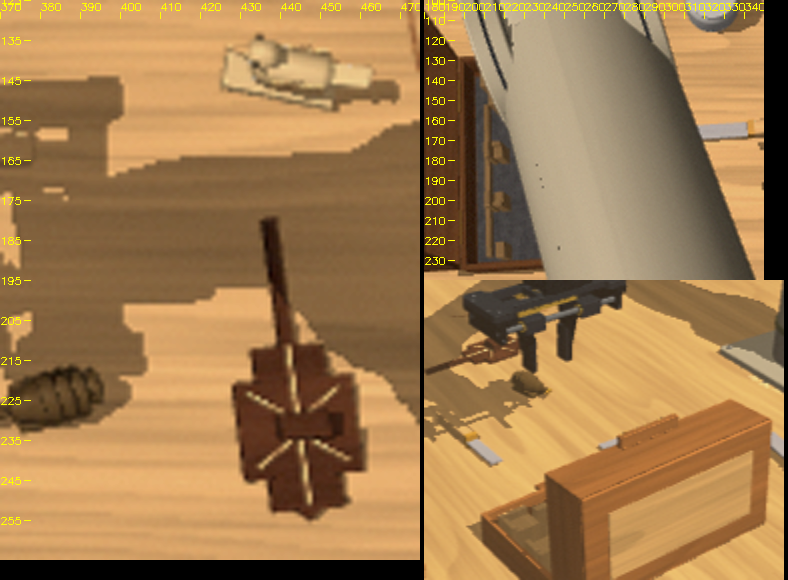

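The lid stands fully open. The weight was knocked and now lies with its body at about (384,224) and its loop at (367,230). The pendulum and bird are unmoved. I'll segment the weight to get its pose.

```bash
cat >> h.py <<'E'
def seg(p,box,z,vmax=None,n=1):
    x0,y0,x1,y1=box; im=p["pixels"][y0:y1,x0:x1].astype(int); V=im.max(2)
    if vmax is None: vmax,_=cv2.threshold(V.astype(np.uint8),0,255,cv2.THRESH_OTSU)
    m=(V<=vmax).astype(np.uint8)
    k,l,st,_=cv2.connectedComponentsWithStats(m); i=1+st[1:,4].argmax()
    ys,xs=np.nonzero(l==i); W=un(p,np.c_[xs+x0,ys+y0],z)[:,:2]
    (c,s,a)=cv2.minAreaRect((W*1000).astype(np.float32))
    if s[0]<s[1]: s,a=s[::-1],a+90
    return vmax,len(xs),np.round(W.mean(0),4),np.round(c,1),np.round(s,1),round(a,1)
E
python3 - <<'E'
from h import *
p=eyes.camera("top");im=p["pixels"]
for r in range(216,236,2): print(r,im[r,362:402:2].max(1))
for vm in (55,65,75): print(seg(p,(360,212,404,240),.012,vm))
for vm in (60,75,90): print("pend",seg(p,(422,172,466,262),.004,vm))
E
```

```text
216 [133  77  77  77  77  77  79  78  78  78  78  64  75  54  78  66  79  79
  78  79]
218 [129 129 130 129 129  75  75  74  73  37  31  20  26  41  33  44  54  77
  77  78]
220 [135 137 135 134 134 122  59  36  33  45  43  50  48  57  52  61  41  76
  76  86]
222 [135 135 135 135 134  54  42  45  48  57  58  65  59  39  59  41  54  79
  80  79]
224 [137 137 136 135 132  44  49  65  61  49  64  45  59  41  55  30  47  77
  76  77]
226 [125 114  97  68  53  47  64  61  58  58  55  51  53  44  47  44  65  67
  67  78]
228 [127 114  42  57  59  35  52  54  50  51  47  46  40  42  29  45  73  74
 123 127]
230 [127 125  87  74  70  71  47  30  30  36  31  33  46  69  71  73  83 126
 125 127]
232 [119 119 104 118 113 113 106  52  47  74 114 113 114 115 120 120 120 121
 120 122]
234 [125 126 125 125 125 124 124 122 123 124 123 123 123 121 122 121 122 121
 120 119]
(55, 246, array([ 0.4506, -0.1696]), array([ 449.6, -164.9]), array([74.1, 33.3]), 106.3)
(65, 328, array([ 0.451 , -0.1693]), array([ 450.4, -164.7]), array([74.1, 34.9]), 106.3)
(75, 501, array([ 0.4568, -0.1707]), array([ 456.6, -172.5]), array([95.1, 48.8]), 90.4)
pend (60, 1035, array([ 0.4471, -0.3189]), array([ 473.6, -316.7]), array([186.1,  73.5]), 5.6)
pend (75, 1627, array([ 0.4711, -0.3192]), array([ 479.4, -326.3]), array([195.6,  98.8]), 7.3)
pend (90, 2597, array([ 0.4961, -0.326 ]), array([ 483.5, -321.6]), array([205.1, 107. ]), 178.2)
```

>>> {"op": "arm_command", "data": {"steps": [{"rot": [0, 0, 2.1], "slide": [-0.016, -0.038, -0.01], "grip": 0.7}, {"rot": [0, 0, 2.1], "slide": [-0.016, -0.038, -0.01], "grip": 0.7}, {"rot": [0, 0, 2.1], "slide": [-0.016, -0.038, -0.01], "grip": 0.7}, {"rot": [0, 0, 2.0], "slide": [-0.016, -0.038, -0.02], "grip": 0.7}, {"rot": [0, 0, 2.0], "slide": [-0.016, -0.038, -0.02], "grip": 0.7}, {"rot": [0, 0, 2.0], "slide": [-0.0177, -0.04, -0.02], "grip": 0.7}, {"rot": [0, 0, 0], "slide": [0, 0, -0.03], "grip": 0.7}, {"rot": [0, 0, 0], "slide": [0, 0, 0], "grip": 0.7}]}}

```text
time: 24.45
ee_pos: [0.4499, -0.1698, 0.0735]
eef_rot: [0.601, 0.799, -0.0, -0.002]
ft_force: [-0.6, 0.1, 0.7]
width: 0.0608
grip_force: 0.0
```

```bash
python3 - <<'E'
from h import *
p=eyes.camera("top");s=sensors.read_state();q=s["eef_rot"];print(s["ee_pos"],np.degrees(2*np.arctan2(q[1],q[0])),s["width"])
print([x["bbox"] for x in eyes.look_for("weight1",eyes.camera("scene"))])
E
```

```text
[ 0.45114443 -0.16957025  0.07484759] 106.19678056151025 0.06085132638005077
[[309.5, 190.1, 329.4, 200.9]]
```

>>> {"op": "arm_command", "data": {"steps": [{"rot": [0, 0, 0], "slide": [0, 0, -0.02], "grip": 0.7}, {"rot": [0, 0, 0], "slide": [0, 0, -0.02], "grip": 0.7}, {"rot": [0, 0, 0], "slide": [0, 0, -0.018], "grip": 0.7}, {"rot": [0, 0, 0], "slide": [0, 0, -0.012], "grip": 0.7}, {"rot": [0, 0, 0], "slide": [0, 0, 0], "grip": 0.7}, {"rot": [0, 0, 0], "slide": [0, 0, 0], "grip": 0.2}, {"rot": [0, 0, 0], "slide": [0, 0, 0], "grip": 0.2}, {"rot": [0, 0, 0], "slide": [0, 0, 0], "grip": 0.2}], "newtons": 35}}

```text
time: 25.6
ee_pos: [0.4516, -0.1703, 0.0053]
eef_rot: [0.601, 0.799, 0.0, 0.0]
ft_force: [1.1, 0.3, -0.0]
width: 0.0387
grip_force: 0.0
```

>>> {"op": "arm_command", "data": {"steps": [{"rot": [0, 0, 0], "slide": [0, 0, 0], "grip": 0}, {"rot": [0, 0, 0], "slide": [0, 0, 0], "grip": 0}, {"rot": [0, 0, 0], "slide": [0, 0, 0], "grip": 0}, {"rot": [0, 0, 0], "slide": [0, 0, 0.01], "grip": 0}, {"rot": [0, 0, 0], "slide": [0, 0, 0.03], "grip": 0}, {"rot": [0, 0, 0], "slide": [0, 0, 0.04], "grip": 0}, {"rot": [0, 0, 0], "slide": [0, 0, 0.05], "grip": 0}, {"rot": [0, 0, 0], "slide": [0, 0, 0.0], "grip": 0}], "newtons": 45}}

```text
time: 26.6
ee_pos: [0.4534, -0.1707, 0.1386]
eef_rot: [0.601, 0.8, 0.0, 0.003]
ft_force: [0.9, -0.6, -3.7]
width: 0.0337
grip_force: 45.0
```

>>> {"op": "arm_command", "data": {"steps": [{"rot": [0, 0, -1.5], "slide": [0.01, 0.04, 0], "grip": 0}, {"rot": [0, 0, -1.5], "slide": [0.01, 0.046, 0], "grip": 0}, {"rot": [0, 0, -1.5], "slide": [0.01, 0.048, 0], "grip": 0}, {"rot": [0, 0, -1.5], "slide": [0.01, 0.048, 0], "grip": 0}, {"rot": [0, 0, -1.5], "slide": [0.01, 0.048, 0], "grip": 0}, {"rot": [0, 0, -1.5], "slide": [0.01, 0.048, 0], "grip": 0}, {"rot": [0, 0, -1.5], "slide": [0.012, 0.046, 0], "grip": 0}, {"rot": [0, 0, -1.6], "slide": [0.012, 0.04, 0], "grip": 0}]}}

```text
time: 27.6
ee_pos: [0.5348, 0.1955, 0.1337]
eef_rot: [0.682, 0.732, -0.001, -0.001]
ft_force: [0.3, -0.2, -1.8]
width: 0.0333
grip_force: 45.0
```

>>> {"op": "arm_command", "data": {"steps": [{"rot": [0, 0, 0], "slide": [0, 0, 0], "grip": 0}, {"rot": [0, 0, 0], "slide": [0, 0, 0], "grip": 0}, {"rot": [0, 0, 0], "slide": [0, 0, 0], "grip": 0}, {"rot": [0, 0, 0], "slide": [0, 0, 0], "grip": 0}, {"rot": [0, 0, 0], "slide": [0, 0, 0], "grip": 0}, {"rot": [0, 0, 0], "slide": [0, 0, 0], "grip": 0}, {"rot": [0, 0, 0], "slide": [0, 0, 0], "grip": 0}, {"rot": [0, 0, 0], "slide": [0, 0, 0], "grip": 0}]}}

```text
time: 28.6
ee_pos: [0.5354, 0.1938, 0.1349]
eef_rot: [0.682, 0.732, 0.0, 0.0]
ft_force: [-0.5, -0.1, -2.3]
width: 0.0338
grip_force: 45.0
```

```bash
python3 - <<'E'
from h import *
s=sensors.read_state();q=s["eef_rot"];print(s["ee_pos"],np.degrees(2*np.arctan2(q[1],q[0])),s["width"])
p=eyes.camera("top");q=eyes.camera("scene")
print([(x["bbox"],x["conf"]) for c in (p,q) for x in eyes.look_for("weight1",c)])
E
```

```text
[0.53535169 0.19382042 0.13489762] 94.0618448827684 0.03380942489840903
[]
```

>>> {"op": "arm_command", "data": {"steps": [{"rot": [0, 0, 0], "slide": [0.001, 0, -0.03], "grip": 0}, {"rot": [0, 0, 0], "slide": [0, 0, -0.03], "grip": 0}, {"rot": [0, 0, 0], "slide": [0, 0, -0.02], "grip": 0}, {"rot": [0, 0, 0], "slide": [0, 0, -0.015], "grip": 0}, {"rot": [0, 0, 0], "slide": [0, 0, -0.012], "grip": 0}, {"rot": [0, 0, 0], "slide": [0, 0, -0.006], "grip": 0}, {"rot": [0, 0, 0], "slide": [0, 0, 0], "grip": 0}, {"rot": [0, 0, 0], "slide": [0, 0, 0], "grip": 0}]}}

```text
time: 29.8
ee_pos: [0.5367, 0.194, 0.0225]
eef_rot: [0.682, 0.732, 0.0, 0.0]
ft_force: [0.4, 0.4, -2.7]
width: 0.0335
grip_force: 45.0
```

>>> {"op": "arm_command", "data": {"steps": [{"rot": [0, 0, 0], "slide": [0, 0, -0.005], "grip": 0}, {"rot": [0, 0, 0], "slide": [0, 0, -0.004], "grip": 0}, {"rot": [0, 0, 0], "slide": [0, 0, -0.002], "grip": 0}, {"rot": [0, 0, 0], "slide": [0, 0, 0], "grip": 0}, {"rot": [0, 0, 0], "slide": [0, 0, 0], "grip": 0.45}, {"rot": [0, 0, 0], "slide": [0, 0, 0], "grip": 0.5}, {"rot": [0, 0, 0], "slide": [0, 0, 0], "grip": 0.52}, {"rot": [0, 0, 0], "slide": [0, 0, 0.01], "grip": 0.52}]}}

```text
time: 30.8
ee_pos: [0.5359, 0.1937, 0.0207]
eef_rot: [0.682, 0.732, -0.0, -0.0]
ft_force: [-0.1, -0.6, -0.2]
width: 0.0451
grip_force: 0.0
```

>>> {"op": "arm_command", "data": {"steps": [{"rot": [0, 0, 0], "slide": [0, 0, 0.03], "grip": 0.52}, {"rot": [0, 0, 0], "slide": [0, 0, 0.04], "grip": 0.52}, {"rot": [0, 0, 0], "slide": [0, 0, 0.05], "grip": 0.52}, {"rot": [0, 0, 0], "slide": [-0.02, -0.05, 0.03], "grip": 0.52}, {"rot": [0, 0, 0], "slide": [-0.02, -0.055, 0], "grip": 0.52}, {"rot": [0, 0, 0], "slide": [-0.02, -0.055, 0], "grip": 0.52}, {"rot": [0, 0, 0], "slide": [-0.02, -0.055, 0], "grip": 0.52}, {"rot": [0, 0, 0], "slide": [-0.02, -0.05, 0], "grip": 0.52}]}}

```text
time: 31.8
ee_pos: [0.4356, -0.073, 0.1717]
eef_rot: [0.682, 0.732, 0.0, 0.001]
ft_force: [1.7, -1.0, -0.8]
width: 0.045
grip_force: 0.0
```

```bash
python3 - <<'E'
from h import *
s=sensors.read_state();print(s["ee_pos"],s["width"])
p=eyes.camera("top")
for n in("weight1","pendulum","bird"):print(n,[([round(v) for v in x["bbox"]],round(x["conf"],2)) for x in eyes.look_for(n,p)])
x=[cw(-.018+a,b,z) for a,b,z in((0,-.037,.02),(0,.04,.02),(-.017,0,.02),(.017,0,.02))];print(proj(p,x).round(1).tolist())
for vm in (50,60,70): print("pend",seg(p,(422,172,466,262),.004,vm))
cv2.imwrite("pics/z10.png",hcat(crop(p,175,105,265,235,4),crop(p,422,125,470,262,4)))
E
```

```text
[ 0.43556528 -0.07296898  0.17166259] 0.0450349506593578
weight1 [([216, 181, 246, 199], 0.69), ([145, 102, 270, 236], 0.57)]
pendulum [([426, 180, 462, 256], 0.65)]
bird [([428, 135, 462, 150], 0.81), ([427, 178, 463, 257], 0.56)]
[[247.8, 187.2], [216.4, 189.2], [232.9, 195.0], [232.5, 181.4]]
pend (50, 1102, array([ 0.4442, -0.3184]), array([ 471. , -316.8]), array([181. ,  74.3]), 5.2)
pend (60, 1192, array([ 0.445 , -0.3186]), array([ 471.1, -316.3]), array([185.9,  74.8]), 5.5)
pend (70, 1348, array([ 0.4436, -0.3171]), array([ 468.8, -317.1]), array([189. ,  99.2]), 178.3)
```

View pics/z10.png

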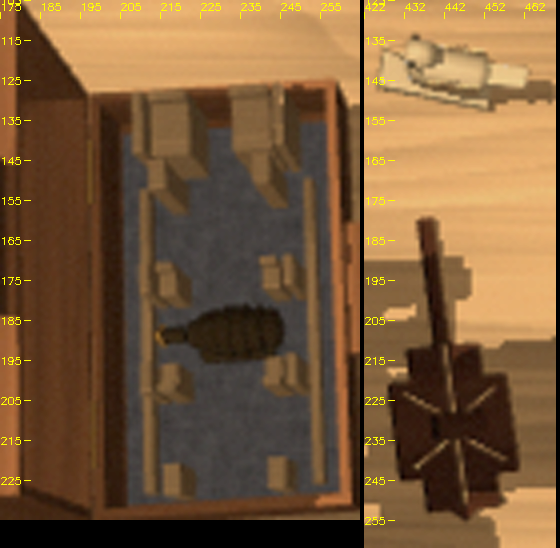

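The weight lies flat in nest2 (image 231,188) between the posts, where I predicted it. The pendulum's boss is at about (445,231), its rod end at (437,180) and its leaf end at (448,254).

```bash
python3 - <<'E'
from h import *
p=eyes.camera("top")
print(un(p,[[445,230.5],[446,231.5]],.024)[:,:2], un(p,[[445,230.3],[445.3,232.4]],.008)[:,:2],un(p,[[437,179.5],[447.5,254]],.006)[:,:2])
print(proj(p,[[.4335,-.320,.008],[.4335+.13*.9955,-.32+.13*.095,.006],[.4335-.05*.9955,-.32-.05*.095,.006]]))
g=p["pixels"].max(2)
print(g[206:260,444:450].mean(1).round()) 
print([proj(p,[cw(-.018,y,.064)])[0].round(1).tolist() for y in (-.03,0,.03)])
E
```

```text
[[ 0.43582715 -0.31670252]
 [ 0.43345393 -0.31898527]] [[ 0.43779992 -0.3213728 ]
 [ 0.43270256 -0.32189029]] [[ 0.56425273 -0.3072939 ]
 [ 0.38082759 -0.32562729]]
[[444.50490506 232.06565835]
 [437.16410019 180.02766921]
 [447.0845215  252.78536294]]
[116. 113. 118. 118. 101.  57.  38.  29.  25.  25.  26.  27.  28.  29.
  31.  32.  32.  33.  33.  39.  46.  39.  27.  26.  26.  27.  27.  28.
  30.  52.  42.  38.  34.  32.  35.  37.  36.  37.  36.  35.  33.  34.
  54.  56.  52.  42.  38.  44.  56.  70.  68.  71.  74.  75.]
[[241.2, 183.7], [228.4, 184.5], [215.6, 185.3]]
```

>>> {"op": "arm_command", "data": {"steps": [{"rot": [0, 0, 0.8], "slide": [0, -0.04, -0.01], "grip": 0.45}, {"rot": [0, 0, 0.8], "slide": [0, -0.042, -0.02], "grip": 0.45}, {"rot": [0, 0, 0], "slide": [0, -0.042, -0.02], "grip": 0.45}, {"rot": [0, 0, 0], "slide": [0, -0.042, -0.02], "grip": 0.45}, {"rot": [0, 0, 0], "slide": [-0.001, -0.041, -0.02], "grip": 0.45}, {"rot": [0, 0, 0], "slide": [0, -0.04, -0.02], "grip": 0.45}, {"rot": [0, 0, 0], "slide": [0, 0, 0], "grip": 0.45}, {"rot": [0, 0, 0], "slide": [0, 0, 0], "grip": 0.45}]}}

```text
time: 33.05
ee_pos: [0.4367, -0.3164, 0.061]
eef_rot: [0.67, 0.742, 0.001, -0.0]
ft_force: [0.1, 0.0, -0.1]
width: 0.0392
grip_force: 0.0
```

```bash
python3 - <<'E'
from h import *
s=sensors.read_state();q=s["eef_rot"];print(s["ee_pos"],np.degrees(2*np.arctan2(q[1],q[0])),s["width"])
p=eyes.camera("top");q=eyes.camera("scene")
print([(np.round(x["bbox"]),x["conf"]) for c in (p,q) for x in eyes.look_for("pendulum",c)])
E
```

```text
[ 0.43671252 -0.31636617  0.0610011 ] 95.80032199361077 0.039187970986980396
[(array([428., 177., 453., 256.]), 0.72), (array([314., 156., 379., 169.]), 0.65), (array([264., 173., 312., 186.]), 0.56)]
```

Correct by (-0.0025,-0.0035) and go down to TCP z 0.011, then grip and lift.

>>> {"op": "arm_command", "data": {"steps": [{"rot": [0, 0, 0], "slide": [-0.0025, -0.0035, -0.01], "grip": 0.45}, {"rot": [0, 0, 0], "slide": [0, 0, -0.015], "grip": 0.45}, {"rot": [0, 0, 0], "slide": [0, 0, -0.015], "grip": 0.45}, {"rot": [0, 0, 0], "slide": [0, 0, -0.01], "grip": 0.45}, {"rot": [0, 0, 0], "slide": [0, 0, 0], "grip": 0.45}, {"rot": [0, 0, 0], "slide": [0, 0, 0], "grip": 0.2}, {"rot": [0, 0, 0], "slide": [0, 0, 0], "grip": 0.1}, {"rot": [0, 0, 0], "slide": [0, 0, 0], "grip": 0}], "newtons": 25}}

```text
time: 34.25
ee_pos: [0.433, -0.3218, 0.0112]
eef_rot: [0.671, 0.741, 0.0, 0.0]
ft_force: [0.5, -0.2, 0.8]
width: 0.0169
grip_force: 0.4
```

>>> {"op": "arm_command", "data": {"steps": [{"rot": [0, 0, 0], "slide": [0, 0, 0], "grip": 0}, {"rot": [0, 0, 0], "slide": [0, 0, 0], "grip": 0}, {"rot": [0, 0, 0], "slide": [0, 0, 0], "grip": 0}, {"rot": [0, 0, 0], "slide": [0, 0, 0.01], "grip": 0}, {"rot": [0, 0, 0], "slide": [0, 0, 0.03], "grip": 0}, {"rot": [0, 0, 0], "slide": [0, 0, 0.04], "grip": 0}, {"rot": [0, 0, 0], "slide": [0, 0, 0.04], "grip": 0}, {"rot": [0, 0, 0], "slide": [0, 0, 0], "grip": 0}], "newtons": 35}}

```text
time: 35.25
ee_pos: [0.4343, -0.3226, 0.1343]
eef_rot: [0.671, 0.741, 0.0, 0.003]
ft_force: [-0.7, 0.1, -0.9]
width: 0.0154
grip_force: 35.0
```

>>> {"op": "arm_command", "data": {"steps": [{"rot": [0, 0, 0], "slide": [0.008, 0.035, 0], "grip": 0}, {"rot": [0, 0, 0], "slide": [0.009, 0.044, 0], "grip": 0}, {"rot": [0, 0, 0], "slide": [0.009, 0.044, 0], "grip": 0}, {"rot": [0, 0, 0], "slide": [0.009, 0.044, 0], "grip": 0}, {"rot": [0, 0, 0], "slide": [0.009, 0.044, 0], "grip": 0}, {"rot": [0, 0, 0], "slide": [0.009, 0.044, 0], "grip": 0}, {"rot": [0, 0, 0], "slide": [0.009, 0.044, 0], "grip": 0}, {"rot": [0, 0, 0], "slide": [0.009, 0.044, 0], "grip": 0}]}}

```text
time: 36.25
ee_pos: [0.5033, 0.0226, 0.1302]
eef_rot: [0.671, 0.741, -0.0, -0.0]
ft_force: [0.5, 0.6, -1.3]
width: 0.0156
grip_force: 35.0
```

>>> {"op": "arm_command", "data": {"steps": [{"rot": [0, 0, -0.5], "slide": [0.009, 0.044, 0], "grip": 0}, {"rot": [0, 0, -0.6], "slide": [0.009, 0.044, 0], "grip": 0}, {"rot": [0, 0, -0.6], "slide": [0.009, 0.044, 0], "grip": 0}, {"rot": [0, 0, 0], "slide": [0.005, 0.043, 0], "grip": 0}, {"rot": [0, 0, 0], "slide": [0, 0, 0], "grip": 0}, {"rot": [0, 0, 0], "slide": [0, 0, 0], "grip": 0}, {"rot": [0, 0, 0], "slide": [0, 0, 0], "grip": 0}, {"rot": [0, 0, 0], "slide": [0, 0, 0], "grip": 0}]}}

```text
time: 37.25
ee_pos: [0.536, 0.1952, 0.1308]
eef_rot: [0.683, 0.731, -0.0, 0.0]
ft_force: [1.0, -0.3, -1.3]
width: 0.0155
grip_force: 35.0
```

```bash
python3 - <<'E'
from h import *
s=sensors.read_state();q=s["eef_rot"];P=s["ee_pos"];print(P,np.degrees(2*np.arctan2(q[1],q[0])),s["width"],s["grip_force"])
p=eyes.camera("top");q=eyes.camera("scene")
print([(np.round(x["bbox"]),x["conf"]) for c in (p,q) for x in eyes.look_for("pendulum",c)])
zz=P[2]-.011+.004; c,s=np.cos(.0719),np.sin(.0719)
e=[P[0]+.13*c,P[1]+.13*s,zz]; print("exp rod end",proj(p,e),proj(q,e))
cv2.imwrite("pics/z11.png",hcat(crop(p,180,90,265,230,4),crop(q,280,185,400,300,3)))
E
```

```text
[0.53600485 0.19517057 0.13082624] 93.87138168843607 0.015495781353574597 34.999626874923706
[(array([220., 137., 240., 179.]), 0.39), (array([313., 230., 349., 255.]), 0.51), (array([291., 207., 438., 316.]), 0.31)]
exp rod end [[221.29122128 122.77987592]] [[314.37909537 252.56085084]]
```

View pics/z11.png

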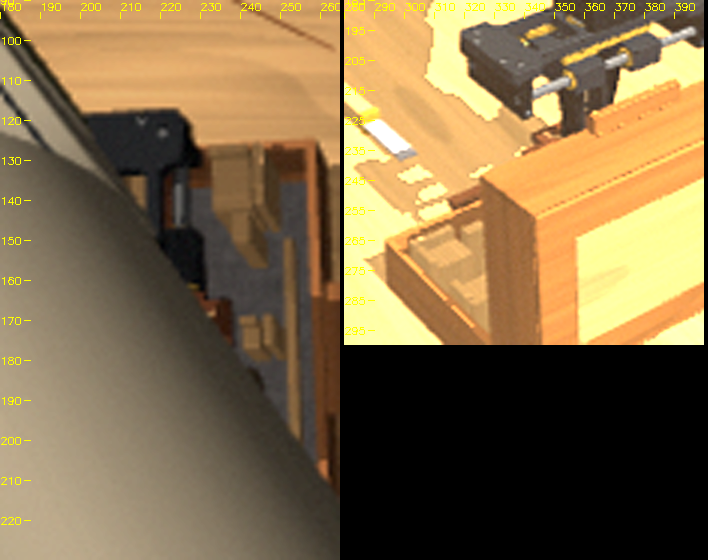

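The pendulum is held level over the case. In the scene view its rod end is at (315,252.3), against (314.4,252.6) expected. In the top view the leaf's front edge shows at about (238,170), so I'll check the y offset there.

```bash
python3 - <<'E'
from h import *
P=sensors.read_state()["ee_pos"];p=eyes.camera("top");a=np.radians(93.9-90)
for x,y in((.05,-.022),(.03,-.022),(.03,-.036),(.02,-.036),(.0,-.036)):
    print(x,y,proj(p,[P[0]+np.cos(a)*x-np.sin(a)*y,P[1]+np.sin(a)*x+np.cos(a)*y,P[2]-.011+.008]).round(1))
for r in range(160,182,2): print(r,p["pixels"][r,226:248].tolist() if 0 else [f"{a[0]}/{a[2]}" for a in p["pixels"][r,227:246]])
E
```

```text
0.05 -0.022 [[231.3 156.1]]
0.03 -0.022 [[231.5 164.9]]
0.03 -0.036 [[237.9 164.5]]
0.02 -0.036 [[238.  168.9]]
0.0 -0.036 [[238.2 177.8]]
160 ['10/9', '3/5', '5/6', '10/9', '28/23', '42/37', '43/39', '41/37', '40/36', '41/37', '39/36', '38/35', '39/36', '40/36', '43/38', '41/37', '40/36', '41/37', '40/37']
162 ['36/18', '43/12', '13/5', '11/7', '28/23', '41/38', '41/37', '42/37', '40/36', '40/37', '40/36', '42/37', '39/36', '39/35', '41/37', '41/36', '41/37', '41/37', '42/38']
164 ['33/22', '38/18', '39/11', '33/9', '20/13', '37/31', '36/30', '35/31', '28/23', '31/24', '34/31', '43/39', '41/37', '42/38', '43/39', '41/37', '41/37', '41/37', '40/37']
166 ['32/22', '31/21', '34/20', '47/20', '56/19', '51/15', '31/9', '29/7', '29/6', '30/9', '22/14', '40/36', '42/38', '42/37', '43/39', '40/36', '40/37', '41/38', '42/38']
168 ['33/25', '33/26', '33/23', '37/24', '74/37', '120/60', '57/22', '30/7', '31/9', '29/8', '24/15', '41/36', '38/35', '37/33', '40/35', '47/36', '47/37', '42/38', '44/38']
170 ['36/25', '34/25', '33/22', '33/24', '32/24', '29/20', '29/10', '29/6', '31/9', '30/9', '22/
[... 254 characters left out ...]
 ['38/29', '36/26', '35/24', '35/26', '34/24', '33/24', '31/22', '32/24', '35/21', '51/16', '25/12', '36/32', '42/35', '55/36', '76/36', '76/35', '76/35', '72/34', '50/24']
176 ['38/28', '37/28', '36/27', '36/27', '36/27', '35/27', '33/23', '32/21', '32/23', '32/20', '27/16', '34/28', '38/32', '53/32', '81/40', '80/38', '81/38', '76/36', '46/20']
178 ['42/30', '38/27', '37/26', '36/27', '35/25', '36/26', '35/25', '34/25', '34/24', '32/24', '30/21', '31/23', '39/35', '41/37', '47/36', '58/30', '59/26', '59/25', '58/25']
180 ['46/33', '43/31', '40/29', '38/28', '36/26', '36/25', '35/25', '35/26', '35/26', '33/25', '32/22', '32/23', '33/24', '35/30', '38/36', '42/38', '44/35', '51/31', '48/34']
```

>>> {"op": "arm_command", "data": {"steps": [{"rot": [0, 0, 0.1], "slide": [0.0005, 0.001, -0.015], "grip": 0}, {"rot": [0, 0, 0.1], "slide": [0, 0, -0.02], "grip": 0}, {"rot": [0, 0, 0], "slide": [0, 0, -0.015], "grip": 0}, {"rot": [0, 0, 0], "slide": [0, 0, -0.01], "grip": 0}, {"rot": [0, 0, 0], "slide": [0, 0, -0.005], "grip": 0}, {"rot": [0, 0, 0], "slide": [0, 0, -0.003], "grip": 0}, {"rot": [0, 0, 0], "slide": [0, 0, -0.003], "grip": 0}, {"rot": [0, 0, 0], "slide": [0, 0, 0], "grip": 0}]}}

```text
time: 38.5
ee_pos: [0.5364, 0.1973, 0.0599]
eef_rot: [0.681, 0.732, 0.0, 0.0]
ft_force: [0.3, -0.2, -1.3]
width: 0.0159
grip_force: 35.0
```

>>> {"op": "arm_command", "data": {"steps": [{"rot": [0, 0, 0], "slide": [0, 0, -0.001], "grip": 0}, {"rot": [0, 0, 0], "slide": [0, 0, -0.001], "grip": 0}, {"rot": [0, 0, 0], "slide": [0, 0, 0], "grip": 0}, {"rot": [0, 0, 0], "slide": [0, 0, 0], "grip": 0}, {"rot": [0, 0, 0], "slide": [0, 0, 0], "grip": 0}, {"rot": [0, 0, 0], "slide": [0, 0, 0], "grip": 0}, {"rot": [0, 0, 0], "slide": [0, 0, 0], "grip": 0}, {"rot": [0, 0, 0], "slide": [0, 0, 0], "grip": 0}]}}

```text
time: 39.5
ee_pos: [0.5363, 0.1973, 0.0579]
eef_rot: [0.681, 0.732, 0.0, -0.0]
ft_force: [-0.0, -0.3, -1.4]
width: 0.0157
grip_force: 35.0
```

>>> {"op": "arm_command", "data": {"steps": [{"rot": [0, 0, 0], "slide": [0, 0, -0.001], "grip": 0}, {"rot": [0, 0, 0], "slide": [0, 0, -0.001], "grip": 0}, {"rot": [0, 0, 0], "slide": [0, 0, -0.001], "grip": 0}, {"rot": [0, 0, 0], "slide": [0, 0, 0], "grip": 0}, {"rot": [0, 0, 0], "slide": [0, 0, 0], "grip": 0.25}, {"rot": [0, 0, 0], "slide": [0, 0, 0], "grip": 0.35}, {"rot": [0, 0, 0], "slide": [0, 0, 0], "grip": 0.4}, {"rot": [0, 0, 0], "slide": [0, 0, 0.01], "grip": 0.4}]}}

```text
time: 40.5
ee_pos: [0.5359, 0.1971, 0.0646]
eef_rot: [0.681, 0.732, -0.001, -0.0]
ft_force: [0.2, 0.4, 0.6]
width: 0.0339
grip_force: 0.0
```

>>> {"op": "arm_command", "data": {"steps": [{"rot": [0, 0, 0], "slide": [0, 0, 0.03], "grip": 0.4}, {"rot": [0, 0, 0], "slide": [0, 0, 0.04], "grip": 0.4}, {"rot": [0, 0, 0], "slide": [0, 0, 0.03], "grip": 0.4}, {"rot": [0, 0, 0], "slide": [0, -0.05, 0], "grip": 0.4}, {"rot": [0, 0, 0], "slide": [0, -0.055, 0], "grip": 0.4}, {"rot": [0, 0, 0], "slide": [0, -0.055, 0], "grip": 0.4}, {"rot": [0, 0, 0], "slide": [0, -0.055, 0], "grip": 0.4}, {"rot": [0, 0, 0], "slide": [0, -0.05, 0], "grip": 0.4}]}}

```text
time: 41.5
ee_pos: [0.5363, -0.0697, 0.1658]
eef_rot: [0.681, 0.732, 0.0, 0.001]
ft_force: [0.7, 0.5, 0.1]
width: 0.0349
grip_force: 0.0
```

```bash
python3 - <<'E'
from h import *
s=sensors.read_state();print(s["ee_pos"],s["width"])
p=eyes.camera("top")
for n in("pendulum","bird"):print(n,[([round(v) for v in x["bbox"]],round(x["conf"],2)) for x in eyes.look_for(n,p)])
print("exp",proj(p,[cw(-.018+x,y,z) for x,y,z in((.13,0,.052),(-.05,0,.052),(0,-.036,.052),(0,.036,.052))]).round(1).tolist())
cv2.imwrite("pics/raw.png",crop(p,180,105,265,235,4)); cv2.imwrite("pics/b.png",crop(p,415,120,475,165,8))
r=p["pixels"][215:245,420:470]
hs=cv2.cvtColor(p["pixels"],cv2.COLOR_RGB2HSV)
for r in range(132,154): print(r,*["%3d/%3d"%(a[1],a[2]) for a in hs[r,420:472:2]])
E
```

```text
[ 0.53628019 -0.06970727  0.16576303] 0.03486447109626422
pendulum [([148, 101, 272, 236], 0.41), ([142, 106, 204, 237], 0.29)]
bird [([427, 134, 462, 152], 0.97), ([143, 104, 267, 237], 0.44)]
exp [[228.2, 133.1], [230.1, 206.3], [244.7, 184.6], [214.5, 186.5]]
132 130/129 132/129 132/129 131/128 133/127 130/131 132/133 131/132 131/132 131/132 132/131 131/130 131/130 132/135 130/133 133/132 131/132 130/133 132/131 133/130 131/130 131/128 133/128 131/127 133/127 132/126
133 133/127 134/126 130/126 131/125 133/125 132/126 133/125 131/ 99 133/125 135/125 133/125 131/123 133/123 133/125 134/122 132/122 133/121 134/120 134/120 134/118 132/120 131/119 134/118 134/118 135/117 133/117
134 133/125 133/125 130/124 131/123 133/123 134/124 131/121 119/ 60 131/115 134/124 133/123 134/122 133/123 132/122 134/122 132/122 133/121 132/122 133/121 134/120 132/120 131/121 130/120 132/120 132/120 131/119
135 131/132 131/132 132/133 131/132 133/132 134/131 124/115 109/108 112/105 123/104 132/129 130/129 131/127 131/127 133/127 134/126 134/126 133/125 131/125 132/124 129/125 132/124 130/124 133/123 133/1
[... 3126 characters left out ...]
 138/ 72 133/121 134/120 133/115 135/ 83 133/121 132/ 81 131/125
151 135/ 81 137/ 80 135/ 81 132/ 83 132/ 79 136/ 71 135/ 70 138/ 70 138/ 72 135/ 72 136/ 71 134/ 82 132/118 122/ 90 116/ 88 111/ 87 110/114 135/ 83 134/122 132/126 135/127 134/126 132/124 133/128 133/123 131/128
152 133/ 69 127/ 70 133/ 69 135/ 70 135/ 70 135/ 70 135/ 70 133/ 71 135/ 72 135/ 72 136/ 73 135/ 83 133/125 132/122 130/122 126/103 123/ 93 136/ 86 128/129 131/130 131/130 133/130 131/130 132/131 132/131 133/132
153 133/ 67 131/ 68 131/ 68 139/ 68 133/ 69 137/ 69 139/ 68 139/ 68 140/ 69 133/ 69 135/ 70 135/ 81 131/123 134/124 133/125 131/123 132/122 132/122 133/127 132/129 130/129 133/130 132/131 131/132 132/133 131/132
```

```bash
python3 - <<'E'
from h import *
p=eyes.camera("top");q=eyes.camera("scene")
a=crop(p,415,125,475,160,7); b=crop(q,222,170,256,210,8); c=crop(p,185,105,265,235,4)
l=np.vstack([a,cv2.copyMakeBorder(b,0,0,0,a.shape[1]-b.shape[1],0)])
cv2.imwrite("pics/z12.png",hcat(l,c)); print(hcat(l,c).shape)
E
```

```text
(565, 748, 3)
```

View pics/z12.png

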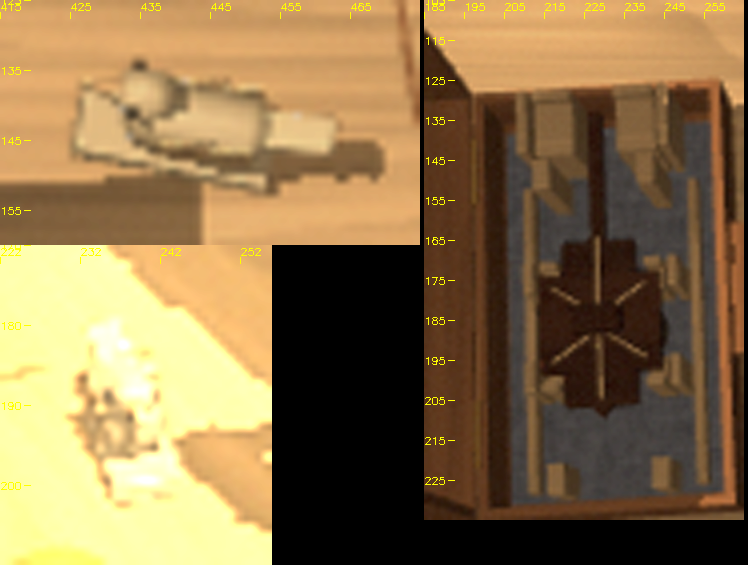

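The pendulum lies in its seat (leaf x 214–244.5, as predicted), with its rod in the saddle channel and the rod end at (228,133). The bird's foot has base corners at about (425.5,147.7), (453,152) and (426.8,137.3), with the head to the left (+y).

```bash
python3 - <<'E'
from h import *
p=eyes.camera("top")
B,R,T=un(p,[[425.5,147.7],[453,152],[426.8,137.3]],.001)[:,:2]
u=(B-R);L=np.hypot(*u);u/=L;v=np.array([u[1],-u[0]])
v=v if v[0]>0 else -v
print(L,np.hypot(*(T-B)),np.degrees(np.arctan2(u[1],u[0])),np.degrees(np.arctan2(*(T-B)[::-1])))
def pts(x,y,a):
    u=np.array([np.cos(a),np.sin(a)]);w=np.array([u[1],-u[0]])
    return [[*(np.array([x,y])+u*s*.035+w*t*.014),z] for z in(0,.01) for s,t in((1,-1),(1,1),(-1,1),(-1,-1))],u,w
hs=cv2.cvtColor(p["pixels"],cv2.COLOR_RGB2HSV);m=(hs[125:160,415:475,1]<=118).astype(np.uint8)
# fit silhouette: foot box + body box + head
from scipy.optimize import minimize
def model(v):
    P,u,w=pts(*v); c=np.array(v[:2]); M=np.zeros_like(m)
    def box(s0,s1,h,z0,z1):
        X=[[*(c+u*s+w*t),z] for s in(s0,s1) for t in(-h,h) for z in(z0,z1)]
        cv2.fillConvexPoly(M,cv2.convexHull(((proj(p,X)-[415,125])*16).round().astype(np.int32)),1,shift=4)
    box(-.035,.035,.014,0,.01);box(-.028,.022,.010,.01,.034);return M
best=min(((np.sum(model((x,y,np.radians(a)))!=m),x,y,a) for x in np.arange(.636,.666,.002) for y in np.arange(-.345,-.31,.002) for a in range(88,112,2)),key=lambda t:t[0])
print(best,m.sum())
c=B-u*.035+v*.014;print("corner centre",c)
E
```

```text
0.0697357019740495 0.027729732238690144 81.03333487935375 -8.708782428923149
(np.int64(155), np.float64(0.656), np.float64(-0.31899999999999995), 88) 376
corner centre [ 0.65585541 -0.31949515]
```

>>> {"op": "arm_command", "data": {"steps": [{"rot": [0, 0, -1.9], "slide": [0.017, -0.036, 0], "grip": 0.6}, {"rot": [0, 0, -1.9], "slide": [0.017, -0.036, -0.01], "grip": 0.6}, {"rot": [0, 0, -1.9], "slide": [0.017, -0.036, -0.01], "grip": 0.6}, {"rot": [0, 0, -1.9], "slide": [0.017, -0.036, -0.015], "grip": 0.6}, {"rot": [0, 0, -1.9], "slide": [0.017, -0.036, -0.015], "grip": 0.6}, {"rot": [0, 0, -1.9], "slide": [0.017, -0.036, -0.015], "grip": 0.6}, {"rot": [0, 0, -1.6], "slide": [0.017, -0.036, 0], "grip": 0.6}, {"rot": [0, 0, 0], "slide": [0, 0, 0], "grip": 0.6}]}}

```text
time: 42.8
ee_pos: [0.656, -0.3211, 0.099]
eef_rot: [0.76, 0.65, -0.0, -0.0]
ft_force: [-0.3, 1.0, 0.6]
width: 0.0518
grip_force: 0.0
```

```bash
python3 - <<'E'
from h import *
s=sensors.read_state();q=s["eef_rot"];print(s["ee_pos"],np.degrees(2*np.arctan2(q[1],q[0])),s["width"])
for c in("top","scene"):print([(np.round(x["bbox"]),round(x["conf"],2)) for x in eyes.look_for("bird",eyes.camera(c))])
E
```

```text
[ 0.65597851 -0.32114088  0.09901857] 81.05519525240275 0.05184711350436535
[(array([428., 136., 443., 151.]), 0.65)]
[]
```

>>> {"op": "arm_command", "data": {"steps": [{"rot": [0, 0, 0], "slide": [0, 0, -0.025], "grip": 0.6}, {"rot": [0, 0, 0], "slide": [0, 0, -0.025], "grip": 0.6}, {"rot": [0, 0, 0], "slide": [0, 0, -0.02], "grip": 0.6}, {"rot": [0, 0, 0], "slide": [0, 0, -0.015], "grip": 0.6}, {"rot": [0, 0, 0], "slide": [0, 0, 0], "grip": 0.6}, {"rot": [0, 0, 0], "slide": [0, 0, 0], "grip": 0.3}, {"rot": [0, 0, 0], "slide": [0, 0, 0], "grip": 0.1}, {"rot": [0, 0, 0], "slide": [0, 0, 0], "grip": 0}], "newtons": 20}}

```text
time: 44.0
ee_pos: [0.6557, -0.3199, 0.0155]
eef_rot: [0.76, 0.65, 0.0, 0.0]
ft_force: [0.2, -0.2, -1.0]
width: 0.03
grip_force: 0.0
```

>>> {"op": "arm_command", "data": {"steps": [{"rot": [0, 0, 0], "slide": [0, 0, 0], "grip": 0}, {"rot": [0, 0, 0], "slide": [0, 0, 0], "grip": 0}, {"rot": [0, 0, 0], "slide": [0, 0, 0], "grip": 0}, {"rot": [0, 0, 0], "slide": [0, 0, 0.01], "grip": 0}, {"rot": [0, 0, 0], "slide": [0, 0, 0.03], "grip": 0}, {"rot": [0, 0, 0], "slide": [0, 0, 0.04], "grip": 0}, {"rot": [0, 0, 0], "slide": [0, 0, 0.05], "grip": 0}, {"rot": [0, 0, 0], "slide": [0, 0, 0], "grip": 0}], "newtons": 30}}

```text
time: 45.0
ee_pos: [0.6577, -0.3202, 0.1506]
eef_rot: [0.76, 0.65, 0.002, 0.004]
ft_force: [1.0, -0.6, -1.1]
width: 0.0241
grip_force: 29.7
```

>>> {"op": "arm_command", "data": {"steps": [{"rot": [0, 0, 1.3], "slide": [0, 0.035, 0], "grip": 0}, {"rot": [0, 0, 1.3], "slide": [0, 0.045, 0], "grip": 0}, {"rot": [0, 0, 1.3], "slide": [0, 0.045, 0], "grip": 0}, {"rot": [0, 0, 1.3], "slide": [0, 0.045, 0], "grip": 0}, {"rot": [0, 0, 1.3], "slide": [0, 0.045, 0], "grip": 0}, {"rot": [0, 0, 1.3], "slide": [0, 0.045, 0], "grip": 0}, {"rot": [0, 0, 1.3], "slide": [0, 0.045, 0], "grip": 0}, {"rot": [0, 0, 1.3], "slide": [0, 0.045, 0], "grip": 0}]}}

```text
time: 46.0
ee_pos: [0.6548, 0.0317, 0.1444]
eef_rot: [0.697, 0.717, -0.0, -0.0]
ft_force: [0.4, -0.7, -0.5]
width: 0.024
grip_force: 29.7
```

>>> {"op": "arm_command", "data": {"steps": [{"rot": [0, 0, 1.3], "slide": [0, 0.045, 0], "grip": 0}, {"rot": [0, 0, 1.3], "slide": [0, 0.045, 0], "grip": 0}, {"rot": [0, 0, 0], "slide": [0, 0.045, 0], "grip": 0}, {"rot": [0, 0, 0], "slide": [-0.002, 0.041, 0], "grip": 0}, {"rot": [0, 0, 0], "slide": [0, 0, 0], "grip": 0}, {"rot": [0, 0, 0], "slide": [0, 0, 0], "grip": 0}, {"rot": [0, 0, 0], "slide": [0, 0, 0], "grip": 0}, {"rot": [0, 0, 0], "slide": [0, 0, 0], "grip": 0}]}}

```text
time: 47.0
ee_pos: [0.6537, 0.205, 0.1448]
eef_rot: [0.682, 0.732, -0.0, 0.0]
ft_force: [-1.1, -0.2, -1.3]
width: 0.0237
grip_force: 29.7
```

```bash
python3 - <<'E'
from h import *
s=sensors.read_state();q=s["eef_rot"];P=s["ee_pos"];print(P,np.degrees(2*np.arctan2(q[1],q[0])),s["width"],s["grip_force"],cw(.1,0,0))
for c in("top","scene"):
    p=eyes.camera(c);a=np.radians(4.1);z=P[2]-.0148
    X=[[P[0]+np.cos(a)*x-np.sin(a)*y,P[1]+np.sin(a)*x+np.cos(a)*y,z+h] for x in(-.014,.014) for y in(-.035,.035) for h in(0,.01)]
    print(c,proj(p,X).min(0),proj(p,X).max(0),[(np.round(x["bbox"]),round(x["conf"],2)) for x in eyes.look_for("bird",p)])
E
```

```text
[0.65365586 0.2050202  0.14481017] 94.06624087085095 0.023678677866912155 29.663454294204712 [np.float64(0.6540416308344281), np.float64(0.20538380668508455), 0]
top [202.9670132  118.34085598] [235.91667832 133.9498993 ] [(array([146., 106., 224., 234.]), 0.55)]
scene [305.2795872  235.59249985] [333.1662205  258.99960558] [(array([313., 230., 330., 259.]), 0.79)]
```

>>> {"op": "arm_command", "data": {"steps": [{"rot": [0, 0, 0], "slide": [0.0003, 0.0003, -0.02], "grip": 0}, {"rot": [0, 0, 0], "slide": [0, 0, -0.02], "grip": 0}, {"rot": [0, 0, 0], "slide": [0, 0, -0.015], "grip": 0}, {"rot": [0, 0, 0], "slide": [0, 0, -0.006], "grip": 0}, {"rot": [0, 0, 0], "slide": [0, 0, -0.003], "grip": 0}, {"rot": [0, 0, 0], "slide": [0, 0, -0.003], "grip": 0}, {"rot": [0, 0, 0], "slide": [0, 0, -0.003], "grip": 0}, {"rot": [0, 0, 0], "slide": [0, 0, 0], "grip": 0}]}}

```text
time: 48.2
ee_pos: [0.6536, 0.2066, 0.0749]
eef_rot: [0.681, 0.732, 0.0, 0.0]
ft_force: [-1.1, 0.4, -0.6]
width: 0.0238
grip_force: 29.7
```

>>> {"op": "arm_command", "data": {"steps": [{"rot": [0, 0, 0], "slide": [0, 0, -0.001], "grip": 0}, {"rot": [0, 0, 0], "slide": [0, 0, -0.001], "grip": 0}, {"rot": [0, 0, 0], "slide": [0, 0, -0.001], "grip": 0}, {"rot": [0, 0, 0], "slide": [0, 0, 0], "grip": 0}, {"rot": [0, 0, 0], "slide": [0, 0, 0], "grip": 0}, {"rot": [0, 0, 0], "slide": [0, 0, 0], "grip": 0}, {"rot": [0, 0, 0], "slide": [0, 0, 0], "grip": 0}, {"rot": [0, 0, 0], "slide": [0, 0, 0], "grip": 0}]}}

```text
time: 49.2
ee_pos: [0.6536, 0.2066, 0.0719]
eef_rot: [0.681, 0.732, 0.0, 0.0]
ft_force: [-0.4, 0.0, -0.5]
width: 0.0239
grip_force: 29.7
```

Inside the stops with no contact force, so lower the last millimetre, release and rise.

>>> {"op": "arm_command", "data": {"steps": [{"rot": [0, 0, 0], "slide": [0, 0, -0.001], "grip": 0}, {"rot": [0, 0, 0], "slide": [0, 0, -0.0005], "grip": 0}, {"rot": [0, 0, 0], "slide": [0, 0, 0], "grip": 0}, {"rot": [0, 0, 0], "slide": [0, 0, 0], "grip": 0.35}, {"rot": [0, 0, 0], "slide": [0, 0, 0], "grip": 0.42}, {"rot": [0, 0, 0], "slide": [0, 0, 0], "grip": 0.45}, {"rot": [0, 0, 0], "slide": [0, 0, 0], "grip": 0.45}, {"rot": [0, 0, 0], "slide": [0, 0, 0.01], "grip": 0.45}]}}

```text
time: 50.2
ee_pos: [0.6531, 0.2064, 0.0799]
eef_rot: [0.681, 0.732, -0.001, -0.0]
ft_force: [0.4, -0.4, -0.4]
width: 0.0389
grip_force: 0.0
```

>>> {"op": "arm_command", "data": {"steps": [{"rot": [0, 0, 0], "slide": [0, 0, 0.03], "grip": 0.45}, {"rot": [0, 0, 0], "slide": [0, 0, 0.04], "grip": 0.45}, {"rot": [0, 0, 0], "slide": [0, 0, 0.03], "grip": 0.45}, {"rot": [0, 0, 0], "slide": [0, -0.05, 0], "grip": 0.45}, {"rot": [0, 0, 0], "slide": [0, -0.055, 0], "grip": 0.45}, {"rot": [0, 0, 0], "slide": [0, -0.055, 0], "grip": 0.2}, {"rot": [0, 0, 0], "slide": [0, -0.055, 0], "grip": 0}, {"rot": [0, 0, 0], "slide": [0, -0.05, 0.03], "grip": 0}]}}

```text
time: 51.2
ee_pos: [0.6523, -0.0608, 0.2094]
eef_rot: [0.681, 0.732, -0.001, -0.001]
ft_force: [-0.0, -0.2, 0.2]
width: 0.0167
grip_force: 0.0
```

```bash
python3 - <<'E'
from h import *
s=sensors.read_state();print(s["ee_pos"],s["width"])
p=eyes.camera("top")
for n in("pendulum","bird","weight1"):
  for c in("top","scene"):print(n,[([round(v) for v in x["bbox"]],round(x["conf"],2)) for x in eyes.look_for(n,eyes.camera(c))])
x=[cw(.1+x,y,.056+h) for x in(-.014,.014) for y in(-.035,.035) for h in(0,.01)]
print(proj(p,x).round(1).tolist()); print(proj(p,[cw(.1,0,.104)]))
hs=cv2.cvtColor(p["pixels"],cv2.COLOR_RGB2HSV)
for r in range(120,156,2): print(r,*["%3d/%3d"%(a[1],a[2]) for a in hs[r,204:252:2]])
E
```

```text
[ 0.652306   -0.06083964  0.2094026 ] 0.016744067849873468
pendulum [([213, 141, 248, 209], 0.68)]
pendulum [([271, 210, 302, 240], 0.42)]
bird [([208, 129, 242, 141], 0.59)]
bird [([306, 254, 326, 283], 0.61), ([229, 237, 253, 262], 0.37)]
weight1 []
weight1 []
[[242.6, 142.0], [241.8, 140.7], [213.6, 143.8], [212.4, 142.6], [242.3, 130.8], [241.4, 129.5], [213.4, 132.7], [212.2, 131.3]]
[[222.8921413  130.67302214]]
120 131/130 131/132 132/131 131/132 132/131 131/130 130/131 132/131 131/130 131/130 130/131 133/130 130/129 132/129 132/129 133/128 131/128 133/128 131/127 134/126 133/125 134/126 134/124 133/123
122 131/128 131/128 131/128 133/127 131/128 133/128 133/128 135/127 131/127 135/127 135/125 132/126 134/126 132/126 131/125 132/126 131/125 131/125 133/123 132/124 131/123 134/122 131/121 130/120
124 131/128 130/129 132/129 130/129 129/128 131/128 131/128 131/128 132/129 131/128 131/128 133/128 131/128 131/127 134/126 135/127 133/127 133/127 131/125 131/125 133/125 133/123 131/123 132/122
126 135/127 131/128 131/128 131/127 130/129 131/127 131/128 132/129 140/124 139/125 144/11
[... 2149 characters left out ...]
 142/ 61 178/ 33 186/ 26  53/ 29  29/ 44  18/ 43  35/ 44 133/ 73 132/ 77 139/ 55 139/ 44  30/ 43  44/ 46  28/ 46
150 173/ 31  19/ 40  30/ 43  26/ 40 122/ 69 138/ 76 137/ 56 140/ 42 136/ 43  38/ 40  37/ 41 141/ 29 214/ 25  58/ 31  33/ 39  26/ 40  26/ 39 109/ 61 138/ 74 147/ 52 140/ 42 112/ 41  26/ 40  60/ 47
152 189/ 31  26/ 40  24/ 42 111/ 62 137/ 65 133/ 65 139/ 55 136/ 43 142/ 43  77/ 40  30/ 43 108/ 33 189/ 27  56/ 32  24/ 42  30/ 42  18/ 42  40/ 45 140/ 62 142/ 61 139/ 44 115/ 42  19/ 40  57/ 49
154 196/ 30  24/ 42  26/ 40 135/ 72 144/ 46 107/ 55 138/ 61 142/ 54 146/ 42  68/ 41  19/ 41  98/ 34 179/ 27  62/ 29  30/ 42  25/ 41  23/ 45  28/ 46  50/ 46 134/ 61 136/ 60 125/ 43  26/ 39  60/ 47
```

The bird's foot shows at columns 212–241, rows 130–142, as predicted, so it stands on the saddle. Now I go over and behind the open lid, tip z 0.25, and push its top face round.

>>> {"op": "arm_command", "data": {"steps": [{"rot": [0, 0, 0], "slide": [-0.011, 0.03, 0.025], "grip": 0}, {"rot": [0, 0, 0], "slide": [-0.011, 0.043, 0.025], "grip": 0}, {"rot": [0, 0, 0], "slide": [-0.011, 0.043, 0], "grip": 0}, {"rot": [0, 0, 0], "slide": [-0.011, 0.043, 0], "grip": 0}, {"rot": [0, 0, 0], "slide": [-0.011, 0.043, 0], "grip": 0}, {"rot": [0, 0, 0], "slide": [-0.011, 0.043, 0], "grip": 0}, {"rot": [0, 0, 0], "slide": [-0.011, 0.043, 0], "grip": 0}, {"rot": [0, 0, 0], "slide": [-0.011, 0.043, 0], "grip": 0}]}}

```text
time: 52.85
ee_pos: [0.5651, 0.274, 0.2604]
eef_rot: [0.681, 0.732, 0.0, 0.0]
ft_force: [0.4, 0.4, -0.0]
width: 0.0004
grip_force: 0.0
```

>>> {"op": "arm_command", "data": {"steps": [{"rot": [0, 0, 0], "slide": [-0.011, 0.045, 0], "grip": 0}, {"rot": [0, 0, 0], "slide": [-0.011, 0.045, 0], "grip": 0}, {"rot": [0, 0, 0], "slide": [0, 0.013, 0], "grip": 0}, {"rot": [0, 0, 0], "slide": [0, 0, 0], "grip": 0}, {"rot": [0, 0, 0], "slide": [0, 0, 0], "grip": 0}, {"rot": [0, 0, 0], "slide": [0, 0, 0], "grip": 0}, {"rot": [0, 0, 0], "slide": [0, 0, 0], "grip": 0}, {"rot": [0, 0, 0], "slide": [0, 0, 0], "grip": 0}]}}

```text
time: 53.85
ee_pos: [0.5438, 0.3752, 0.2605]
eef_rot: [0.681, 0.732, 0.0, 0.0]
ft_force: [-0.7, 0.9, 0.6]
width: 0.0005
grip_force: 0.0
```

>>> {"op": "arm_command", "data": {"steps": [{"rot": [0, 0, 0], "slide": [0, 0, -0.025], "grip": 0}, {"rot": [0, 0, 0], "slide": [0, 0, -0.025], "grip": 0}, {"rot": [0, 0, 0], "slide": [0, 0, -0.021], "grip": 0}, {"rot": [0, 0, 0], "slide": [0, -0.01, 0], "grip": 0}, {"rot": [0, 0, 0], "slide": [0, -0.01, 0], "grip": 0}, {"rot": [0, 0, 0], "slide": [0, -0.01, 0], "grip": 0}, {"rot": [0, 0, 0], "slide": [0, -0.006, 0], "grip": 0}, {"rot": [0, 0, 0], "slide": [0, -0.006, 0.001], "grip": 0}]}}

```text
time: 54.85
ee_pos: [0.5438, 0.3338, 0.1912]
eef_rot: [0.681, 0.732, 0.001, 0.0]
ft_force: [0.9, 2.0, 2.2]
width: 0.0004
grip_force: 1.2
```

>>> {"op": "arm_command", "data": {"steps": [{"rot": [0, 0, 0], "slide": [0, -0.005, 0.002], "grip": 0}, {"rot": [0, 0, 0], "slide": [0, -0.005, 0.002], "grip": 0}, {"rot": [0, 0, 0], "slide": [0, -0.005, 0.002], "grip": 0}, {"rot": [0, 0, 0], "slide": [0.001, -0.006, 0.001], "grip": 0}, {"rot": [0, 0, 0], "slide": [0, -0.006, 0.001], "grip": 0}, {"rot": [0, 0, 0], "slide": [0.001, -0.006, 0.001], "grip": 0}, {"rot": [0, 0, 0], "slide": [0, -0.006, 0], "grip": 0}, {"rot": [0, 0, 0], "slide": [0.001, -0.006, 0], "grip": 0}]}}

```text
time: 55.85
ee_pos: [0.5466, 0.2883, 0.1995]
eef_rot: [0.681, 0.732, 0.0, 0.0]
ft_force: [-1.3, 1.9, 2.5]
width: 0.0007
grip_force: 0.9
```

>>> {"op": "arm_command", "data": {"steps": [{"rot": [0, 0, 0], "slide": [0, -0.007, 0], "grip": 0}, {"rot": [0, 0, 0], "slide": [0.001, -0.007, 0], "grip": 0}, {"rot": [0, 0, 0], "slide": [0, -0.007, 0], "grip": 0}, {"rot": [0, 0, 0], "slide": [0.001, -0.006, -0.001], "grip": 0}, {"rot": [0, 0, 0], "slide": [0, -0.007, -0.001], "grip": 0}, {"rot": [0, 0, 0], "slide": [0.001, -0.007, -0.001], "grip": 0}, {"rot": [0, 0, 0], "slide": [0, -0.006, -0.002], "grip": 0}, {"rot": [0, 0, 0], "slide": [0, -0.006, -0.002], "grip": 0}]}}

```text
time: 56.85
ee_pos: [0.5499, 0.2352, 0.1924]
eef_rot: [0.681, 0.732, 0.0, 0.0]
ft_force: [1.2, 1.1, 0.6]
width: 0.0001
grip_force: 0.5
```

>>> {"op": "arm_command", "data": {"steps": [{"rot": [0, 0, 0], "slide": [0, -0.006, -0.002], "grip": 0}, {"rot": [0, 0, 0], "slide": [0.001, -0.006, -0.003], "grip": 0}, {"rot": [0, 0, 0], "slide": [0, -0.006, -0.003], "grip": 0}, {"rot": [0, 0, 0], "slide": [0.001, -0.006, -0.003], "grip": 0}, {"rot": [0, 0, 0], "slide": [0, -0.006, -0.003], "grip": 0}, {"rot": [0, 0, 0], "slide": [0.001, -0.006, -0.004], "grip": 0}, {"rot": [0, 0, 0], "slide": [0, -0.005, -0.004], "grip": 0}, {"rot": [0, 0, 0], "slide": [0, -0.005, -0.004], "grip": 0}]}}

```text
time: 57.85
ee_pos: [0.5529, 0.1892, 0.1662]
eef_rot: [0.681, 0.732, 0.0, 0.0]
ft_force: [0.9, -0.0, 0.7]
width: 0.0007
grip_force: 0.4
```

>>> {"op": "arm_command", "data": {"steps": [{"rot": [0, 0, 0], "slide": [0, -0.005, -0.004], "grip": 0}, {"rot": [0, 0, 0], "slide": [0.001, -0.005, -0.004], "grip": 0}, {"rot": [0, 0, 0], "slide": [0, -0.005, -0.004], "grip": 0}, {"rot": [0, 0, 0], "slide": [0.001, -0.004, -0.005], "grip": 0}, {"rot": [0, 0, 0], "slide": [0, -0.004, -0.005], "grip": 0}, {"rot": [0, 0, 0], "slide": [0, -0.004, -0.005], "grip": 0}, {"rot": [0, 0, 0], "slide": [0, -0.004, -0.005], "grip": 0}, {"rot": [0, 0, 0], "slide": [0, -0.003, -0.005], "grip": 0}]}}

```text
time: 58.85
ee_pos: [0.5547, 0.1553, 0.1291]
eef_rot: [0.681, 0.732, 0.0, 0.0]
ft_force: [-0.1, -1.0, 1.8]
width: 0.0003
grip_force: 0.4
```

>>> {"op": "arm_command", "data": {"steps": [{"rot": [0, 0, 0], "slide": [0, -0.002, -0.004], "grip": 0}, {"rot": [0, 0, 0], "slide": [0, -0.002, -0.003], "grip": 0}, {"rot": [0, 0, 0], "slide": [0, -0.001, -0.003], "grip": 0}, {"rot": [0, 0, 0], "slide": [0, 0, -0.002], "grip": 0}, {"rot": [0, 0, 0], "slide": [0, 0, -0.001], "grip": 0}, {"rot": [0, 0, 0], "slide": [0, 0, -0.001], "grip": 0}, {"rot": [0, 0, 0], "slide": [0, 0, 0], "grip": 0}, {"rot": [0, 0, 0], "slide": [0, 0, 0], "grip": 0}]}}

```text
time: 59.85
ee_pos: [0.5547, 0.1504, 0.1172]
eef_rot: [0.681, 0.732, -0.0, 0.001]
ft_force: [-8.5, -4.3, 19.9]
width: 0.0004
grip_force: 10.0
```

>>> {"op": "arm_command", "data": {"steps": [{"rot": [0, 0, 0], "slide": [0, 0, 0.01], "grip": 0}, {"rot": [0, 0, 0], "slide": [0, 0, 0.03], "grip": 0}, {"rot": [0, 0, 0], "slide": [0, 0, 0.04], "grip": 0}, {"rot": [0, 0, 0], "slide": [0, -0.05, 0.03], "grip": 0}, {"rot": [0, 0, 0], "slide": [0, -0.055, 0], "grip": 0}, {"rot": [0, 0, 0], "slide": [0, -0.055, 0], "grip": 0}, {"rot": [0, 0, 0], "slide": [0, -0.055, 0], "grip": 0}, {"rot": [0, 0, 0], "slide": [0, -0.05, 0], "grip": 0}]}}

```text
time: 60.85
ee_pos: [0.5544, -0.1163, 0.2256]
eef_rot: [0.681, 0.732, 0.0, 0.0]
ft_force: [0.5, 0.8, 0.2]
width: 0.0007
grip_force: 0.0
```

```bash
python3 - <<'E'
from h import *
print(sensors.read_state()["ee_pos"])
for n,b in(("scene",(285,200,425,320)),("top",(180,105,275,240))):
    p=eyes.camera(n);o=cv2.imread(f"pics/{n}0.png")[:,:,::-1];x0,y0,x1,y1=b
    g=lambda i:cv2.cvtColor(np.ascontiguousarray(i[y0:y1,x0:x1]),cv2.COLOR_RGB2GRAY)
    print(n,cv2.phaseCorrelate(g(o).astype(float),g(p["pixels"]).astype(float)),cv2.absdiff(g(o),g(p["pixels"])).mean(), (cv2.absdiff(g(o),g(p["pixels"]))>25).mean())
    for k in("mallet","waxtin","pry","bird","weight1"):print(k,[([round(v) for v in x["bbox"]],round(x["conf"],2)) for x in eyes.look_for(k,p)])
E
```

```text
[ 0.55441521 -0.11629937  0.22556523]
scene ((-0.022132724421467742, -0.011407904416273595), 0.8573350692540518) 5.028988095238096 0.01375
mallet [([170, 205, 240, 242], 0.62)]
waxtin [([229, 237, 252, 264], 0.8)]
pry [([433, 221, 495, 275], 0.6), ([274, 208, 304, 238], 0.53)]
bird [([230, 237, 254, 264], 0.4)]
weight1 [([272, 209, 306, 238], 0.72)]
top ((-0.008844061922125945, 0.4956332287720784), 0.9892260621327392) 3.780818713450292 0.0
mallet []
waxtin [([307, 86, 338, 116], 0.93)]
pry [([157, 294, 250, 318], 0.82), ([312, 163, 353, 169], 0.62), ([300, 223, 305, 270], 0.47)]
bird []
weight1 []
```

The case image matches the shut start picture, the bystanders are unmoved, and the blade lies clear. Handing in.

```bash
python3 -c "
from bench import order
print(order.close_job())"
```

```text
the job is handed in; nothing more can be done
None
```

The job is handed in: I prised the lid up with the middle-sized blade and laid the blade back clear of the case. The one weight on the bench is in nest2, the pendulum is in its seat, the bird stands on the saddle, the lid is shut, and the mallet and wax tin were not touched.

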